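# Load the inspection box and latch its door

## Robot

A 7-joint arm with a two-finger parallel gripper is mounted at the origin on the work surface. World frame = base frame: x ahead of the robot, y to its left, z up, the work surface at z = 0. Lengths are in m, angles in degrees, forces in N, time in s.
With the tool pointing down it reaches from about 0.4 to 0.85 m from the base axis. Payload 4.4 kg.
Tool frame: the origin (TCP) lies at the very end of the fingers, on their centre line; the grasp point (between the pads) lies 19 mm behind it; z points along the fingers, x is the direction in which the jaws open and shut, and the axes are right-handed (so a half turn about z gives the same grasp; the last joint's range is limited). The gripper opens to 94 mm and grips with 3 to 60 N. Pads are 16 mm wide; open, the fingers measure 119 mm over their backs; the gripper's body (75 mm by 177 mm) begins 78 mm behind the grasp point.
Start: joints at [71.173, 36.005, 2.206, 86.941, -1.547, 57.084, -1.146], TCP at [0.169, -0.628, 0.167] pointing down, gripper open.
Joint ranges: [-175.42, 175.42], [-21.48, 121.26], [-71.46, 75.88], [10.55, 141.38], [-63.04, 243.04], [13.31, 113.54], [-168.57, 168.57]. Speed limits (degrees/s): [147.25, 147.25, 180, 180, 180, 180, 180].

## Interface

Orientations are given as a 3x3 rotation matrix whose columns are the frame's x, y, z axes.
In Python, from bench import manip gives the robot as it stands. The module is installed in compiled form; this text tells all that it offers.
- The arm moves only by the tool arm_command, never from a script. Its argument "rows" is a list of rows, each an object with "slide": the shift along the tool's x, y, z in m, a list of three; "spin": the turn about the tool's z in degrees; "grip": the closure, from 0 (fully open) to 1 (shut). In form: [{"slide": [x, y, z], "spin": spin, "grip": grip}, ...]. A call has 1 to 5 rows; each row shifts and turns the pose as measured when the row begins, along the tool's axes as they then stand; what a row does not reach is not made up. A row lasts 1/8 s, in which the tool goes at most 62.5 mm and 10.7 degrees, less where a joint would pass 70% of its speed; a pose out of reach is approached as far as the arm can. A call is refused whole if a number of a shift passes 0.0625 or a number of a turn 10.7, either way. A call with a gripper value outside its range is refused whole. The fingers move at their own pace and stop on an object; the grip force is fixed at half the most. Time passes only in rows, so rows that do not move let the fingers close. It gives the time, the measured TCP pose, the force and the opening at its end, in the units of the state.
- manip.observe(): the state, without advancing time (a new reading comes with each control period).
- manip.get_image(name): name is "side" or "top"; returns a dict with "color" (400x640x3 uint8, red, green, blue), "fov_y" (degrees; the focal length in pixels is half the picture's height over the tangent of half this angle, whatever the lens; pixels are square), "cx", "cy" (the principal point, pixels), "extrinsics" (4x4, takes a point from camera to world coordinates). Camera axes: x right, y down, z forward; pixel columns grow to the right and rows downward; lengths in m; the calibration is good to about 2 mm. A picture is of the moment at which its call begins. There is no depth.
- manip.job_done(): hands the job in, once; it reports no verdict.
The state is a dict: "t": time; "joint_pos": joint angles; "joint_vel": joint speeds; "tau": joint torques, N m; "tool_pos": TCP position; "eef_rot": TCP orientation; "ft_force": force on the tool from outside, world axes, zero at the start; "wrist_torque": the same for the moment, N m; "width": finger opening in m.
Only numpy, scipy, OpenCV 4.12 (cv2) and the standard library are available. Lean on these libraries where they do the work, as an engineer would, in place of code of your own. Each camera call takes 0.05 s, during which the arm holds its last target. There are 200 camera calls.

## Task

Stand the stepped turned part upright in the round nest of the pulled-out carrier, slide the carrier fully into the inspection box, then swing the door shut and press it until its spring tongue has snapped in behind the striker pin, and let go. Go gently: do not slam the door, do not press harder than the latch and the slide need, and leave everything else on the table where it is.

Things in the scene. Friction and masses are not known exactly. Their poses are not given: they have to be found in the camera images.
- box: Camera inspection box standing fixed on the table: grey sheet-metal walls, clear roof (beginning 30 mm behind the front), a small camera on a bracket behind it; 200 deep x 200 wide x 132 mm high. Origin: centre of its footprint, on the table. Its front (door side) faces the box's own -x; the open front lies in the plane x = -100 mm. y is across, z up.
- part_center (a point): The turned aluminium part to load: plain cylinder 40 mm in diameter and 43 mm high with a 26 mm wide, 7 mm high boss on top (50 mm in all, 0.10 to 0.21 kg), standing upright on the table. Point: on its axis, 25 mm above its underside. The other round parts near it are a bored bushing and a flanged pulley.
- nest (a point): Black round nest on the carrier: a ring 46 mm inside, 54 mm outside, 12 mm high. Point: centre of the nest's floor (34 mm above the table); axes as the box. The part stands in it on its flat underside, boss up (its point then 25 mm above this one). The upright front plate starts 32 mm in front of the nest's centre: grip the part across (along the box's y) to clear it.
- carrier (a joint): Sliding carrier (90 mm wide aluminium slab with an upright front plate): metres pulled out of the box, 0 = fully in, against a rubber stop; starts 0.115 to 0.135 out; slides along the box's x with about 2 N of drag and stays where it is left. Left out, it blocks the door. Pushing on it with over 30 N is too much.
- carrier_front (a point): Outer face of the carrier's upright front plate (90 mm wide, 6 mm thick, from 24 to 112 mm above the table). Point: on the outer face, middle of its width, 20 mm below its top edge; axes as the box. Fully in, this face is 2 mm behind the plane of the open front.
- door (a joint): Door angle in radians: 0 = hard shut, grows as it opens towards the front; starts 1.5 to 1.75 open. Light hinge friction: it stays where it is left. A black rubber seal on the box's front edge begins to be squeezed at 0.02 and pushes back; latched, the door rests at about 0.005. Over 1.5 rad/s in the last 0.3 rad counts as slamming; over 26 N of push on the door is too much.
- door_hinge (a point): Upright hinge axis of the door, at the height of the door's top edge (128 mm above the table). It stands at x = -100, y = +100 mm in the box's frame. Axes of this point turn with the door: the door runs from the hinge along the point's -y, its outer face looks to the point's -x, and its outer face is 14 mm in front (-x) of the hinge axis; shut, these axes are those of the box.
- door_face (a point): Point on the door's outer face, 150 mm from the hinge, 18 mm below the top edge: a good place to push; the point's +x is the pushing direction. Door: aluminium panel 192 mm wide, 14 mm thick, from 20 to 128 mm above the table.
- latch (a joint): Spring tongue in the door's free edge (105 mm above the table, sticks out 10 mm): metres pushed in, 0 = fully out. Its leading side is sloped. Pushing slowly at 150 mm from the hinge: it meets the pin at about 0.075 rad and rides up at 8 to 13 N, the push then drops, rises again on the seal, and only at 12 to 19 N does the tongue snap out fully behind the pin.
- strike_pin (a point): Centre of the fixed steel striker pin (8 mm thick, upright, 105 mm above the table) on a bracket at the box's front corner opposite the hinge. Latched, the tongue's flat back is behind (box side of) this pin.
- bushing: Bystander: bored aluminium ring, 40 mm wide, 30 mm high, upright. Origin: centre of its underside.
- pulley: Bystander: aluminium pulley with two flanges 52 mm wide and a hub, 36 mm high. Origin: centre of its underside.
- gear: Bystander: flat dark steel gear, 94 mm wide, 18 mm high. Origin: centre of its underside.
- cylinder: Bystander: small square air cylinder, 75 x 30 x 30 mm, its rod sticking out 45 mm along its +x. Origin: under the centre of its body.
- bracket: Bystander: steel angle bracket with a sensor, 50 x 40 x 54 mm. Origin: centre of its foot.
- screwdriver: Bystander: screwdriver lying on the table, about 200 mm long.
Things that resemble listed ones, but are neither listed nor needed, are in the scene too. What is shaped like the part that bears part_center but green or turquoise is not meant.

How it is judged (in metres and radians):
On the way, in this order (a step that is already met when the one before it is completed fails the run):
1. the part stands in the nest (horizontal distance between part_center and nest below 0.006 m and z of part_center in the frame of nest below 0.029 m and angle between part_center's own z axis and vertical below 0.12 rad), for 0.2 s.
2. the carrier is fully in with the part in its nest (value of joint carrier below 0.004 m and horizontal distance between part_center and nest below 0.006 m), for 0.2 s.
3. the door is shut and the tongue has sprung out behind the striker pin (value of joint door below 0.014 rad and value of joint latch below 0.002 m), for 0.2 s.
At the end, for the whole second after the job is handed in: The part stands upright in the nest (within 6 mm of its centre), the carrier is in to within 6 mm, the door is shut to within 0.014 rad and the tongue is out to within 2 mm, caught behind the striker pin (all of step 1 and all of step 3 and value of joint carrier below 0.006 m); the robot touches nothing.
It fails at once if the robot presses on the door with more than 26 N (contact force between any of the fingers, the arm and door above 26 N).
It fails at once if the robot presses on the carrier with more than 30 N (contact force between any of the fingers, the arm and carrier above 30 N).
It fails at once if the door is slammed (over 1.5 rad/s in the last 0.3 rad) (velocity of joint door below -1.5 rad/s and value of joint door below 0.3 rad).
It fails at once if something else on the table is moved more than 30 mm (distance of any of bushing, pulley, gear, cylinder, bracket, screwdriver from where it was at the start of the episode above 0.03 m).
It also fails if it takes over 67 s, if anything falls off the work surface, if the arm or the gripper's body presses on something with over 40 N, if the wrist force passes 120 N, or if a joint passes its speed limit or range.

## Working session

There is one attempt and no reset: what is moved stays moved. The work goes in short steps, Python scripts to look and compute and a tool call to move; the robot and the scene stay as the last step left them, time stands still between calls to the robot, and variables do not carry over. Pictures are saved under pics/ and viewed, about 8 in all and at most 12, crops included, and the job is handed in when it is done.

Besides the shell and the picture viewer there is one more tool, called after "Call:" by a JSON object that holds its "api" and its "payload". arm_command: Moves the arm, as the interface text tells. Its arguments: {"type":"object","properties":{"rows":{"type":"array"}},"required":["rows"]}

```bash
mkdir -p pics; cat > h.py <<'E'
import numpy as np, cv2
from bench import manip
def cam(n):
    d=manip.get_image(n); im=cv2.cvtColor(d["color"],cv2.COLOR_RGB2BGR); return d,im
def f(d): return 200/np.tan(np.radians(d["fov_y"])/2)
def ray(d,u,v):
    E=np.array(d["extrinsics"]); r=E[:3,:3]@np.array([(u-d["cx"])/f(d),(v-d["cy"])/f(d),1]); return E[:3,3],r
def onz(d,u,v,z):
    o,r=ray(d,u,v); return o+r*(z-o[2])/r[2]
def px(d,p):
    E=np.array(d["extrinsics"]); c=E[:3,:3].T@(np.array(p)-E[:3,3]); return np.array([d["cx"],d["cy"]])+f(d)*c[:2]/c[2]
def tri(d1,p1,d2,p2):
    o1,r1=ray(d1,*p1);o2,r2=ray(d2,*p2)
    A=np.stack([r1,-r2],1);s=np.linalg.lstsq(A,o2-o1,rcond=None)[0]
    a=o1+s[0]*r1;b=o2+s[1]*r2; return (a+b)/2,np.linalg.norm(a-b)
E
python3 - <<'E'
from h import *
for n in("side","top"):
    d,im=cam(n); cv2.imwrite(f"pics/{n}0.png",cv2.resize(im,(800,500),interpolation=cv2.INTER_CUBIC)); cv2.imwrite(f"raw_{n}0.png",im)
    print(n,d["fov_y"],d["cx"],d["cy"],np.round(d["extrinsics"],3).tolist())
print(manip.observe())
E
```

```text
side 45.378579548412745 324.16249417103495 202.8915983822781 [[-0.711, -0.544, 0.446, 0.021], [-0.703, 0.548, -0.453, 0.438], [0.002, -0.636, -0.772, 1.026], [0.0, 0.0, 0.0, 1.0]]
top 52.22739004912828 316.9431536203848 197.20434417369697 [[0.012, -0.978, 0.206, 0.274], [-1.0, -0.013, 0.001, -0.084], [0.002, -0.206, -0.978, 1.301], [0.0, 0.0, 0.0, 1.0]]
{'t': 0.1, 'joint_pos': array([71.17277707, 36.05221705,  2.20312114, 86.98961933, -1.54752541,
       57.08470894, -1.14648929]), 'joint_vel': array([-0.00137982, -0.2343404 ,  0.09524944, -0.08595735,  0.08883577,
        0.06231478,  0.02303947]), 'tau': array([ 3.05331974e-03, -5.50785398e+01,  1.14725132e+00, -1.87116194e+01,
       -5.22516947e-02,  1.92290690e-02,  8.49066259e-05]), 'tool_pos': array([ 0.16871384, -0.62703412,  0.16636573]), 'eef_rot': array([[ 2.59762409e-01, -9.65672454e-01, -4.50557753e-04],
       [-9.65671079e-01, -2.59762800e-01,  1.62948533e-03],
       [-1.69058724e-03,  1.18115554e-05, -9.99998571e-01]]), 'ft_force': array([-0.59079806,  0.15023699,  0.60338918]), 'wrist_torque': array([ 0.01541263,  0.00417146, -0.03136338]), 'width': 0.0935983711843919}
```

View pics/side0.png

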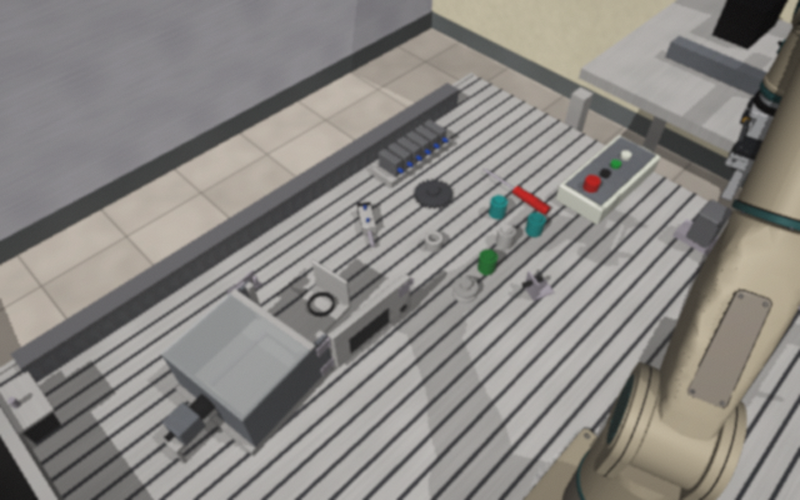

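View pics/top0.png

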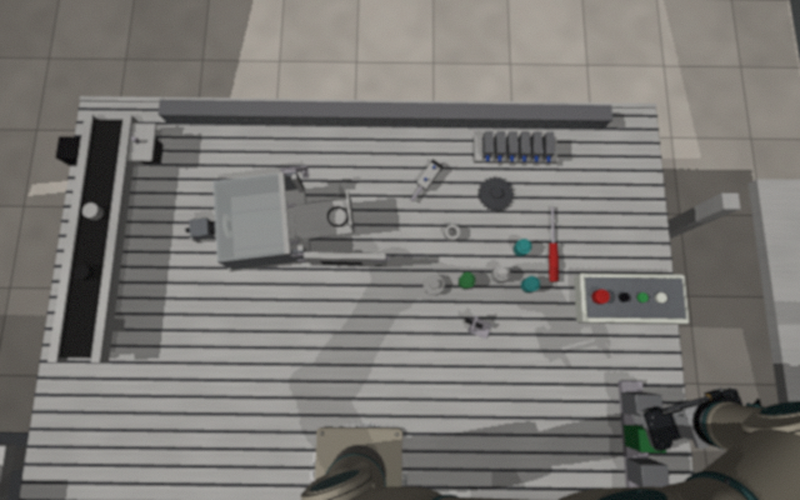

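Side view: the box is at (245,365), the nest at (321,303) and the door at (370,320). The grey stepped part looks to be at (507,236), between the turquoise and green lookalikes. The pulley is at (466,288) and the bushing at (433,239). Top view: the part is at (500,272), the pulley at (434,285), the bushing at (452,231), the nest at (338,216) and the door at (345,257). I'll enlarge both to confirm.

```bash
python3 - <<'E'
import cv2,numpy as np
a=cv2.imread("raw_top0.png")[125:275,165:455]; b=cv2.imread("raw_side0.png")[145:295,240:450]
cv2.imwrite("pics/c_top.png",cv2.resize(a,(800,414),interpolation=cv2.INTER_CUBIC))
cv2.imwrite("pics/c_side.png",cv2.resize(b,(800,571),interpolation=cv2.INTER_CUBIC))
E
```

```text
(no output)
```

View pics/c_top.png

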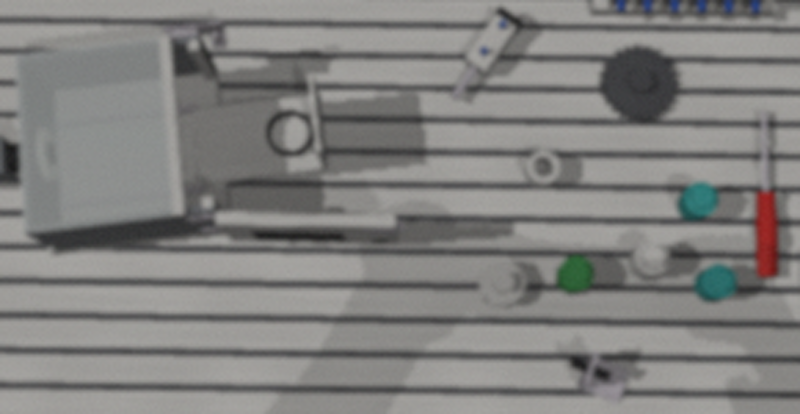

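View pics/c_side.png

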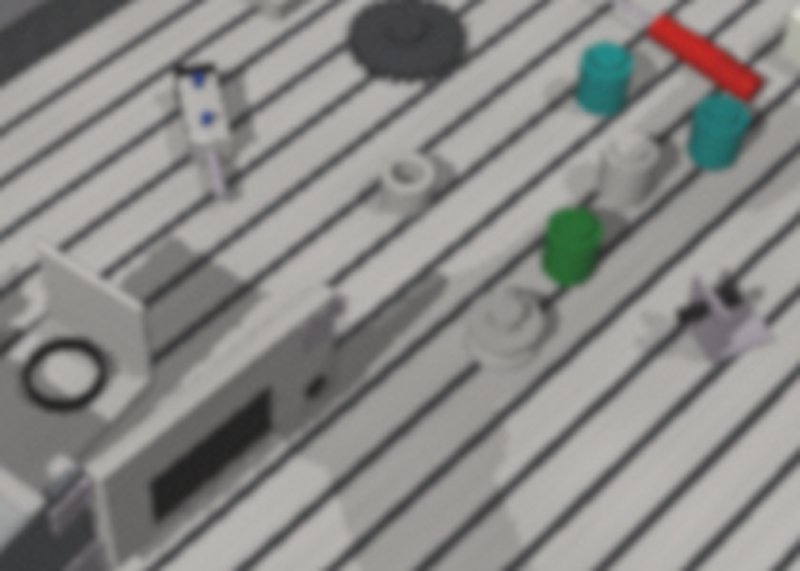

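The candidates for the part in the top crop are green (575,274), turquoise (698,200) and (716,282), and plain grey with a boss (651,253). The grey one is meant: a 40 mm cylinder with a narrow boss, shown at (630,165) in the side crop. The flanged shape at (503,283) is the pulley and the bored ring at (543,166) is the bushing. Now I'll measure.

```bash
python3 - <<'E'
from h import *
D={};I={}
for n in("side","top"): D[n],I[n]=cam(n)
T=lambda u,v:(165+u*.3625-.32,125+v*.3623-.32); S=lambda u,v:(240+u*.2625-.37,145+v*.2627-.37)
# ring: dark blob near expected px
for n,c in(("top",T(290,133)),("side",S(64,375))):
    g=cv2.cvtColor(I[n],cv2.COLOR_BGR2GRAY); c=np.array(c).astype(int)
    r=18; w=g[c[1]-r:c[1]+r,c[0]-r:c[0]+r]
    m=(w<85).astype(np.uint8); k,l,st,ce=cv2.connectedComponentsWithStats(m)
    for i in range(1,k):
        if st[i,4]>15:
            pts=cv2.findNonZero((l==i).astype(np.uint8)); e=cv2.fitEllipse(cv2.convexHull(pts)) if len(cv2.convexHull(pts))>=5 else None
            print(n,i,st[i].tolist(),'ell',e and [np.round(e[0]+c-r,2),np.round(e[1],1)], 'onz.046',e and onz(D[n],*(np.array(e[0])+c-r),.046).round(4))
# corners of box top z=.132
for nm,p in dict(backfar=(18,57),backnear=(30,232),frontfar=(163,32),frontnear=(185,215)).items(): print(nm,onz(D['top'],*T(*p),.132).round(4))
print('plate top far/near z.112',onz(D['top'],*T(312,75),.112).round(4),onz(D['top'],*T(325,165),.112).round(4))
print('plate side',onz(D['side'],*S(40,245),.112).round(4),onz(D['side'],*S(145,305),.112).round(4))
print('door top edge',onz(D['top'],*T(217,213),.128).round(4),onz(D['top'],*T(395,215),.128).round(4))
print('door side',onz(D['side'],*S(100,480),.128).round(4),onz(D['side'],*S(335,288),.128).round(4))
print('part top(z.05) T',onz(D['top'],*T(655,246),.05).round(4),'S',onz(D['side'],*S(636,146),.05).round(4))
for n,z in(("pulley",(503,278)),("green",(575,272)),("turqA",(698,198)),("turqB",(716,280)),("bushing",(543,163))): print(n,onz(D['top'],*T(*z),.035).round(3))
# big crops for refinement
c=I['top'][205:235,380:425]; cv2.imwrite('pics/pt.png',cv2.resize(np.vstack([c]),(800,533),interpolation=cv2.INTER_CUBIC))
a=np.array(I['side'])[175:210,385:425];b=I['top'][195:230,385:425]
cv2.imwrite('pics/part.png',cv2.resize(np.hstack([a,b]),(800,350),interpolation=cv2.INTER_CUBIC))
E
```

```text
top 1 [0, 0, 25, 4, 68] ell [array([263.76, 155.27]), array([ 4.1, 27.6])] onz.046 [0.6741 0.0898 0.046 ]
top 3 [10, 11, 17, 17, 63] ell [array([269.18, 173.23]), array([15.7, 17. ])] onz.046 [0.6147 0.0702 0.046 ]
top 6 [31, 24, 5, 6, 17] ell [array([279.94, 181.04]), array([ 5.1, 12.8])] onz.046 [0.5895 0.0352 0.046 ]
side 1 [0, 7, 8, 8, 20] ell [array([241. , 235.5]), array([ 2.3, 10.7])] onz.046 [0.661  0.0847 0.046 ]
side 2 [7, 9, 23, 20, 165] ell [array([256.58, 243.2 ]), array([19.1, 22.8])] onz.046 [0.6152 0.0723 0.046 ]
backfar [0.6742 0.3574 0.132 ]
backnear [0.4809 0.328  0.132 ]
frontfar [0.705  0.2011 0.132 ]
frontnear [0.5013 0.1657 0.132 ]
plate top far/near z.112 [0.6645 0.0384 0.112 ] [0.5624 0.021  0.112 ]
plate side [0.6642 0.0423 0.112 ] [0.5804 0.027  0.112 ]
door top edge [0.5046 0.1327 0.128 ] [ 0.5049 -0.0564  0.128 ]
door side [0.4955 0.1357 0.128 ] [ 0.4969 -0.0575  0.128 ]
part top(z.05) T [ 0.4884 -0.3481  0.05  ] S [ 0.4745 -0.3447  0.05  ]
pulley [ 0.452 -0.178  0.035]
green [ 0.46  -0.26   0.035]
turqA [ 0.548 -0.403  0.035]
turqB [ 0.453 -0.419  0.035]
bushing [ 0.587 -0.225  0.035]
```

View pics/part.png

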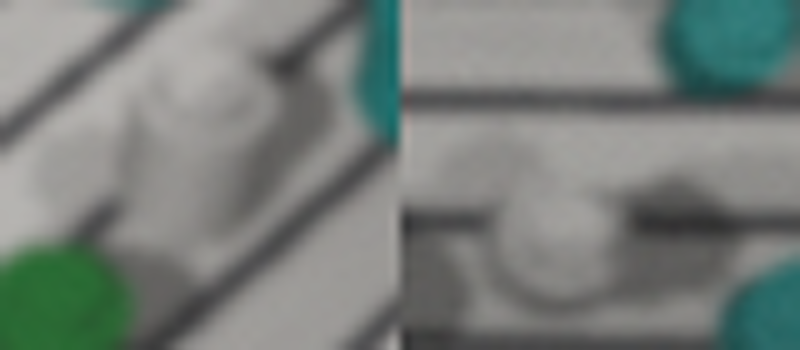

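```bash
python3 - <<'E'
from h import *
D={};I={}
for n in("side","top"): D[n],I[n]=cam(n)
print('boss top z.05',onz(D['top'],385+16.2-.5,195+23.0-.5,.05).round(4),onz(D['side'],385+20.4-.5,175+8.6-.5,.05).round(4))
print('shoulder z.043',onz(D['top'],385+16.0-.5,195+24.5-.5,.043).round(4),onz(D['side'],385+20.4-.5,175+10.4-.5,.043).round(4))
# Draw predicted circles for candidates
def draw(p,name):
    out=[]
    for n,(x0,y0) in(("side",(385,175)),("top",(385,195))):
        c=cv2.resize(I[n][y0:y0+35,x0:x0+40],None,fx=10,fy=10,interpolation=cv2.INTER_CUBIC)
        for z,r,col in((.05,.013,(0,0,255)),(.043,.02,(255,0,0)),(0,.02,(0,255,0))):
            q=np.array([px(D[n],(p[0]+r*np.cos(t),p[1]+r*np.sin(t),z)) for t in np.linspace(0,6.3,60)])
            cv2.polylines(c,[np.int32(((q-[x0,y0])+.5)*10)],True,col,1)
        out.append(c)
    cv2.imwrite(name,np.hstack(out))
draw((.481,-.347),'pics/pd.png')
o=manip.observe();print(o['tool_pos'],o['eef_rot'][:,0],o['t'])
E
```

```text
boss top z.05 [ 0.4768 -0.3434  0.05  ] [ 0.4775 -0.3411  0.05  ]
shoulder z.043 [ 0.4732 -0.3441  0.043 ] [ 0.4766 -0.3415  0.043 ]
[ 0.16879207 -0.62745533  0.16687427] [ 2.59663745e-01 -9.65698878e-01 -6.45307761e-04] 0.3
```

View pics/pd.png

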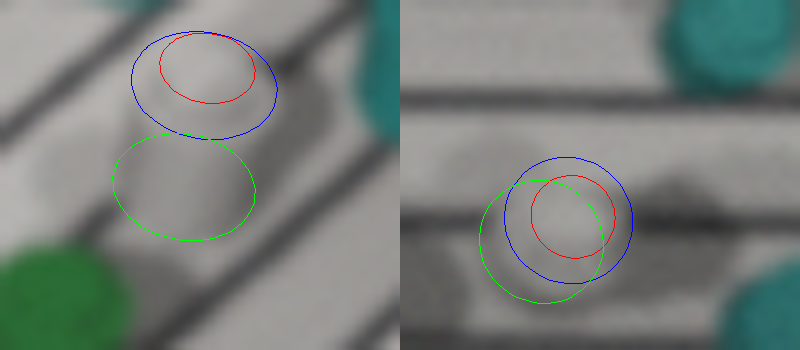

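The overlay puts the part at about (0.477, -0.344). The nest is at (0.615, 0.071) in both views, and the box +x axis points along about (-0.17, 0.985). Next I'll work out the approach moves.

```bash
cat >> h.py <<'E'
def plan(tgt,th=None,smax=.05):
    o=manip.observe();p=np.array(o["tool_pos"]);R=np.array(o["eef_rot"]);t0=np.degrees(np.arctan2(R[1,0],R[0,0]))
    d=np.array(tgt)-p; dth=0 if th is None else (th-t0+180)%360-180
    n=int(max(1,np.ceil(np.linalg.norm(d)/smax),np.ceil(abs(dth)/10.5)))
    print("t",round(o["t"],2),"tcp",p.round(4),"th",round(t0,2),"zaxis",R[:,2].round(3),"F",np.round(o["ft_force"],1),"w",round(o["width"],4))
    for k in range(n):
        a=np.radians(t0+dth*k/n); w=d/n
        print([round(float(v),4) for v in (w[0]*np.cos(a)+w[1]*np.sin(a), w[0]*np.sin(a)-w[1]*np.cos(a), -w[2])],round(-dth/n,2))
E
python3 -c "
from h import *
plan((.477,-.344,.12),9.8)"
```

```text
t 0.3 tcp [ 0.1688 -0.6275  0.1669] th -74.95 zaxis [-0.     0.001 -1.   ] F [0.6 0.1 0. ] w 0.0941
[-0.0215, -0.0412, 0.0052] -9.42
[-0.0145, -0.0442, 0.0052] -9.42
[-0.0071, -0.046, 0.0052] -9.42
[0.0006, -0.0465, 0.0052] -9.42
[0.0082, -0.0458, 0.0052] -9.42
[0.0156, -0.0438, 0.0052] -9.42
[0.0225, -0.0407, 0.0052] -9.42
[0.0289, -0.0365, 0.0052] -9.42
[0.0345, -0.0313, 0.0052] -9.42
```

Call:
{"api": "arm_command", "payload": {"rows": [{"slide": [-0.0215, -0.041, 0.0], "spin": -9.4, "grip": 0}, {"slide": [-0.0145, -0.044, 0.0], "spin": -9.4, "grip": 0}, {"slide": [-0.007, -0.046, 0.0], "spin": -9.4, "grip": 0}, {"slide": [0.0005, -0.0465, 0.0], "spin": -9.4, "grip": 0}, {"slide": [0.008, -0.046, 0.0], "spin": -9.4, "grip": 0}]}}

```text
t: 0.92
tool_pos: [0.3385, -0.4681, 0.166]
eef_rot: [[0.891, -0.454, -0.003], [-0.454, -0.891, -0.003], [-0.001, 0.003, -1.0]]
ft_force: [0.5, -1.2, -0.5]
width: 0.0941
```

```bash
python3 -c "
from h import *
plan((.477,-.344,.12),9.8)"
```

```text
t 0.93 tcp [ 0.3385 -0.4681  0.166 ] th -26.97 zaxis [-0.003 -0.003 -1.   ] F [ 0.5 -1.2 -0.5] w 0.0941
[0.0168, -0.0434, 0.0115] -9.19
[0.0235, -0.0401, 0.0115] -9.19
[0.0296, -0.0359, 0.0115] -9.19
[0.0349, -0.0307, 0.0115] -9.19
```

Call:
{"api": "arm_command", "payload": {"rows": [{"slide": [0.017, -0.0435, 0.0115], "spin": -9.2, "grip": 0}, {"slide": [0.0235, -0.04, 0.0115], "spin": -9.2, "grip": 0}, {"slide": [0.0295, -0.036, 0.0115], "spin": -9.2, "grip": 0}, {"slide": [0.035, -0.031, 0.0115], "spin": -9.2, "grip": 0}, {"slide": [0, 0, 0], "spin": 0, "grip": 0}]}}

```text
t: 1.55
tool_pos: [0.484, -0.3352, 0.1191]
eef_rot: [[0.98, 0.198, 0.002], [0.198, -0.98, -0.003], [0.001, 0.003, -1.0]]
ft_force: [-0.5, -0.5, -1.0]
width: 0.0944
```

```bash
python3 -c "
from h import *
plan((.477,-.344,.018),9.8)"
```

```text
t 1.55 tcp [ 0.484  -0.3352  0.1191] th 11.45 zaxis [ 0.002 -0.003 -1.   ] F [-0.5 -0.5 -1. ] w 0.0944
[-0.0029, 0.0024, 0.0337] 0.55
[-0.0028, 0.0024, 0.0337] 0.55
[-0.0028, 0.0025, 0.0337] 0.55
```

Call:
{"api": "arm_command", "payload": {"rows": [{"slide": [-0.0085, 0.0073, 0.02], "spin": 1.6, "grip": 0}, {"slide": [0, 0, 0.03], "spin": 0, "grip": 0}, {"slide": [0, 0, 0.03], "spin": 0, "grip": 0}, {"slide": [0, 0, 0.015], "spin": 0, "grip": 0}, {"slide": [0, 0, 0], "spin": 0, "grip": 0}]}}

```text
t: 2.17
tool_pos: [0.4746, -0.3508, 0.0231]
eef_rot: [[0.987, 0.161, 0.001], [0.161, -0.987, -0.009], [-0.0, 0.009, -1.0]]
ft_force: [-0.1, -0.0, -0.2]
width: 0.094
```

```bash
python3 - <<'E'
from h import *
plan((.477,-.344,.018),9.8)
d,im=cam('top');e,im2=cam('side')
a=im2[155:215,360:440];b=im[185:245,360:440]
cv2.imwrite('pics/g1.png',cv2.resize(np.hstack([a,b]),(800,300),interpolation=cv2.INTER_CUBIC))
E
```

```text
t 2.17 tcp [ 0.4746 -0.3508  0.0231] th 9.25 zaxis [ 0.001 -0.009 -1.   ] F [-0.1 -0.  -0.2] w 0.094
[0.0035, -0.0063, 0.0051] -0.55
```

View pics/g1.png

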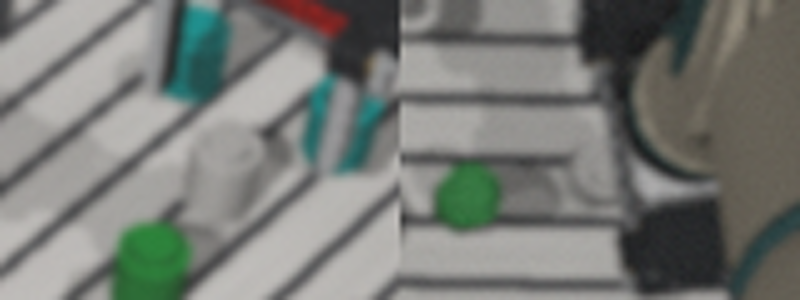

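```bash
python3 - <<'E'
from h import *
o=manip.observe();p=o['tool_pos'];R=o['eef_rot']
d,im=cam('side')
c=cv2.resize(im[155:215,360:440],None,fx=10,fy=10,interpolation=cv2.INTER_CUBIC)
def mk(q,col):
    u=((px(d,q)-[360,155])+.5)*10; cv2.drawMarker(c,tuple(int(v) for v in u),col,cv2.MARKER_CROSS,16,2)
mk(p,(0,0,255))
for s in(-.047,.047,.0595,-.0595):
  for y in (-.008,.008): mk(p+R[:,0]*s+R[:,1]*y,(255,0,255))
for z,r,col in((.043,.02,(255,0,0)),(0,.02,(0,255,0))):
    q=np.array([px(d,(.478+r*np.cos(t),-.3435+r*np.sin(t),z)) for t in np.linspace(0,6.3,60)])
    cv2.polylines(c,[np.int32(((q-[360,155])+.5)*10)],True,col,1)
cv2.imwrite('pics/g2.png',c)
E
```

```text
(no output)
```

View pics/g2.png

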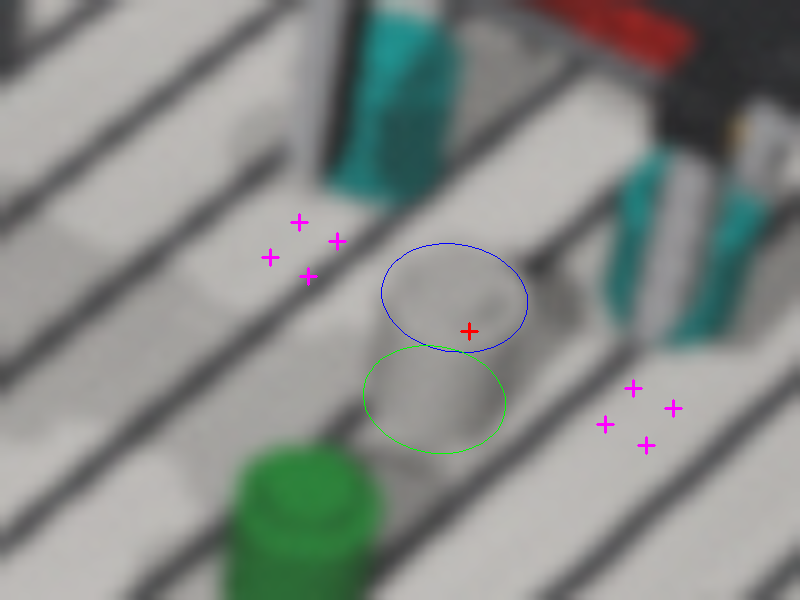

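The side view shows the fingertips about 7 px above their projection, at (310,185) and (655,340) against (300,250) and (640,415). I'll check that discrepancy against the start frame and the top view.

```bash
python3 - <<'E'
from h import *
o=manip.observe();print(o['tool_pos'],o['joint_pos'].round(2))
ds,s=cam('side');dt,t=cam('top')
s0=cv2.imread('raw_side0.png');t0=cv2.imread('raw_top0.png')
R0=np.array([[.2597,-.9657,0],[-.9657,-.2597,0],[0,0,-1]]);p0=np.array([.1688,-.6272,.1666])
def crop(d,im,p,R,h=22,w=32):
    c0=px(d,p);x0=int(min(max(c0[0]-w,0),640-2*w));y0=int(min(max(c0[1]-h,0),400-2*h))
    print(c0,x0,y0)
    c=cv2.resize(im[y0:y0+2*h,x0:x0+2*w],None,fx=6.25,fy=6.25,interpolation=cv2.INTER_CUBIC)
    for q in[p]+[p+R[:,0]*a+R[:,1]*b for a in(-.0595,-.047,.047,.0595) for b in(-.008,.008)]:
        u=(px(d,q)-[x0,y0]+.5)*6.25;cv2.drawMarker(c,tuple(int(v) for v in u),(255,0,255),cv2.MARKER_CROSS,8,1)
    return c
A=np.hstack([crop(ds,s0,p0,R0),crop(dt,t0,p0,R0)]);B=np.hstack([crop(ds,s,o['tool_pos'],o['eef_rot']),crop(dt,t,o['tool_pos'],o['eef_rot'])])
cv2.imwrite('pics/chk.png',np.vstack([A,B]))
E
```

```text
[ 0.47620901 -0.35106095  0.02468972] [ 44.    42.48 -16.82 103.68  19.95  36.25  24.51]
[577.63832807 156.61613464] 545 134
[519.46855623 326.11840344] 487 304
[406.30497942 187.5220903 ] 374 165
[401.51110268 218.96699742] 369 196
```

View pics/chk.png

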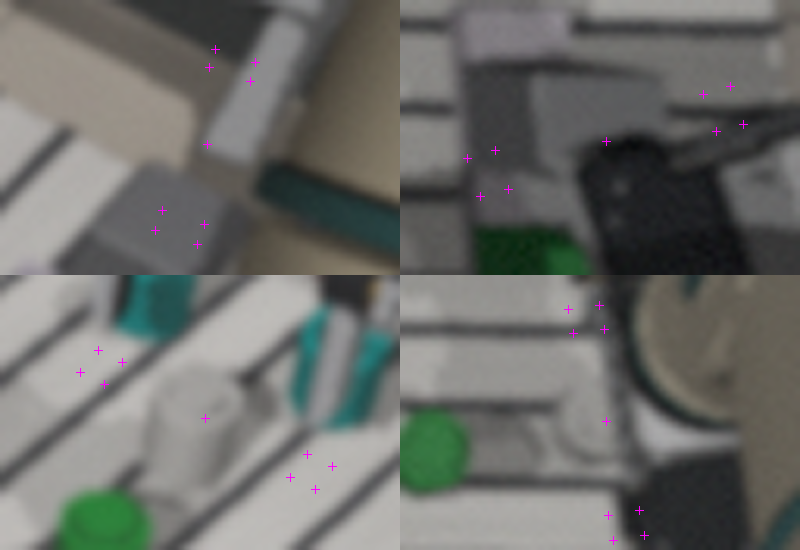

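The offsets in both frames look as if the fingertips were about 30 mm higher than reported, which may be how the fingers look when open. I'll centre, descend gently and test with force and width.

Call:
{"api": "arm_command", "payload": {"rows": [{"slide": [0.0025, -0.0065, 0.007], "spin": -0.6, "grip": 0}, {"slide": [0, 0, 0.006], "spin": 0, "grip": 0}, {"slide": [0, 0, 0.0], "spin": 0, "grip": 0}]}}

```text
t: 2.8
tool_pos: [0.4788, -0.3437, 0.012]
eef_rot: [[0.985, 0.173, 0.006], [0.174, -0.985, -0.011], [0.004, 0.012, -1.0]]
ft_force: [0.1, 0.6, 0.7]
width: 0.094
```

```bash
python3 - <<'E'
from h import *
plan((.477,-.344,.018),9.8)
o=manip.observe();p=o['tool_pos'];R=o['eef_rot']
d,im=cam('side');e,it=cam('top');c=cv2.resize(im[155:215,360:440],None,fx=5,fy=5,interpolation=cv2.INTER_CUBIC)
c2=cv2.resize(it[190:250,360:440],None,fx=5,fy=5,interpolation=cv2.INTER_CUBIC)
for D,C,o0 in((d,c,(360,155)),(e,c2,(360,190))):
  for s in(-.047,.047):
   for z in(0,.03):
    u=(px(D,p+R[:,0]*s+[0,0,z])-o0+.5)*5;cv2.drawMarker(C,tuple(int(v) for v in u),(255,0,255) if z else (0,0,255),cv2.MARKER_CROSS,8,1)
cv2.imwrite('pics/g3.png',np.hstack([c,c2]))
E
```

```text
t 2.8 tcp [ 0.4788 -0.3437  0.012 ] th 9.99 zaxis [ 0.006 -0.011 -1.   ] F [0.1 0.6 0.7] w 0.094
[-0.0019, -0.0, -0.006] 0.19
```

View pics/g3.png

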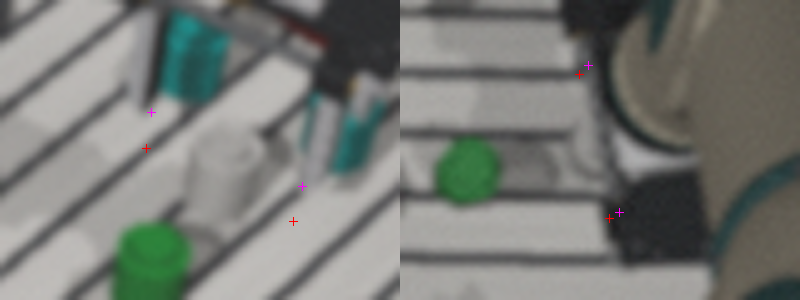

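Call:
{"api": "arm_command", "payload": {"rows": [{"slide": [-0.001, 0, 0.005], "spin": 0, "grip": 0}, {"slide": [0, 0, 0.003], "spin": 0, "grip": 0}, {"slide": [0, 0, 0.002], "spin": 0, "grip": 0}]}}

```text
t: 3.28
tool_pos: [0.4782, -0.3445, 0.0019]
eef_rot: [[0.985, 0.173, 0.007], [0.173, -0.985, -0.012], [0.005, 0.013, -1.0]]
ft_force: [0.0, -0.1, 1.2]
width: 0.0942
```

Call:
{"api": "arm_command", "payload": {"rows": [{"slide": [0, 0, 0.002], "spin": 0, "grip": 0}, {"slide": [0, 0, 0.002], "spin": 0, "grip": 0}]}}

```text
t: 3.52
tool_pos: [0.4782, -0.3446, -0.0024]
eef_rot: [[0.985, 0.173, 0.007], [0.173, -0.985, -0.012], [0.005, 0.013, -1.0]]
ft_force: [0.3, 0.4, 0.4]
width: 0.094
```

Call:
{"api": "arm_command", "payload": {"rows": [{"slide": [0, 0, 0.003], "spin": 0, "grip": 0}, {"slide": [0, 0, 0.003], "spin": 0, "grip": 0}, {"slide": [0, 0, 0.003], "spin": 0, "grip": 0}]}}

```text
t: 3.9
tool_pos: [0.4784, -0.3448, -0.0119]
eef_rot: [[0.985, 0.173, 0.007], [0.173, -0.985, -0.012], [0.005, 0.013, -1.0]]
ft_force: [-0.1, -0.3, -0.1]
width: 0.0941
```

Reported z is −12 mm and there is still no contact, so the reported TCP does read low. Closing.

Call:
{"api": "arm_command", "payload": {"rows": [{"slide": [0, 0, 0], "spin": 0, "grip": 0.45}, {"slide": [0, 0, 0], "spin": 0, "grip": 0.7}, {"slide": [0, 0, 0], "spin": 0, "grip": 1}, {"slide": [0, 0, 0], "spin": 0, "grip": 1}, {"slide": [0, 0, 0], "spin": 0, "grip": 1}]}}

```text
t: 4.53
tool_pos: [0.4784, -0.3447, -0.012]
eef_rot: [[0.985, 0.173, 0.007], [0.173, -0.985, -0.012], [0.005, 0.013, -1.0]]
ft_force: [0.4, 0.5, -1.1]
width: 0.0473
```

```bash
python3 - <<'E'
from h import *
plan((.477,-.344,.1),9.8)
d,im=cam('side');e,it=cam('top');c=cv2.resize(im[155:215,360:440],None,fx=5,fy=5,interpolation=cv2.INTER_CUBIC)
o=manip.observe();p=o['tool_pos'];R=o['eef_rot']
for s in(-.02,.02):
   for z in(0,.03):
    u=(px(d,p+R[:,0]*s+[0,0,z])-(360,155)+.5)*5;cv2.drawMarker(c,tuple(int(v) for v in u),(255,0,255) if z else (0,0,255),cv2.MARKER_CROSS,8,1)
c2=cv2.resize(it[190:250,360:440],None,fx=5,fy=5,interpolation=cv2.INTER_CUBIC)
cv2.imwrite('pics/g4.png',np.hstack([c,c2]))
E
```

```text
t 4.53 tcp [ 0.4784 -0.3447 -0.012 ] th 9.96 zaxis [ 0.007 -0.012 -1.   ] F [ 0.4  0.5 -1.1] w 0.0473
[-0.0004, -0.0003, -0.0373] 0.05
[-0.0004, -0.0003, -0.0373] 0.05
[-0.0004, -0.0003, -0.0373] 0.05
```

View pics/g4.png

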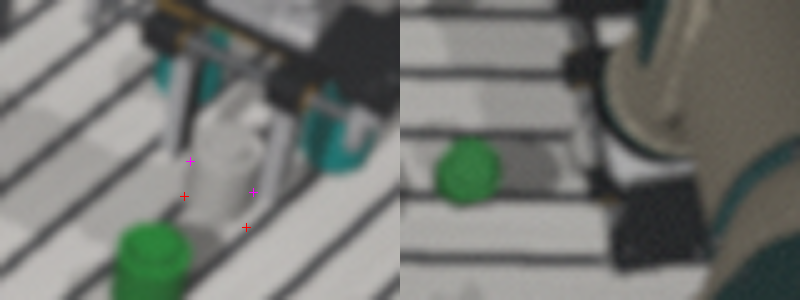

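The fingers straddle the part, with tips at (180,152) and (270,205) that match reported z + 30 mm. They are still closing.

Call:
{"api": "arm_command", "payload": {"rows": [{"slide": [0, 0, 0], "spin": 0, "grip": 1}, {"slide": [0, 0, 0], "spin": 0, "grip": 1}, {"slide": [0, 0, 0], "spin": 0, "grip": 1}]}}

```text
t: 5.0
tool_pos: [0.4785, -0.3447, -0.012]
eef_rot: [[0.985, 0.173, 0.007], [0.173, -0.985, -0.012], [0.005, 0.013, -1.0]]
ft_force: [0.5, -0.6, 0.1]
width: 0.0385
```

Call:
{"api": "arm_command", "payload": {"rows": [{"slide": [0, 0, -0.004], "spin": 0, "grip": 1}, {"slide": [0, 0, -0.02], "spin": 0, "grip": 1}]}}

```text
t: 5.25
tool_pos: [0.4767, -0.3435, 0.011]
eef_rot: [[0.985, 0.173, 0.004], [0.173, -0.985, -0.01], [0.002, 0.01, -1.0]]
ft_force: [0.8, -1.0, -0.5]
width: 0.0382
```

Call:
{"api": "arm_command", "payload": {"rows": [{"slide": [0, 0, -0.03], "spin": 0, "grip": 1}, {"slide": [0, 0, -0.04], "spin": 0, "grip": 1}, {"slide": [0, 0, -0.04], "spin": 0, "grip": 1}, {"slide": [0, 0, -0.01], "spin": 0, "grip": 1}, {"slide": [0, 0, 0], "spin": 0, "grip": 1}]}}

```text
t: 5.88
tool_pos: [0.4753, -0.342, 0.1348]
eef_rot: [[0.985, 0.173, 0.003], [0.173, -0.985, -0.009], [0.001, 0.01, -1.0]]
ft_force: [0.0, 0.5, -1.7]
width: 0.0383
```

```bash
python3 -c "
from h import *
for i in range(3): cam('side'); print(manip.observe()['ft_force'].round(2))
plan((.615,.071,.14),9.8)"
```

```text
[ 0.98  0.05 -1.31]
[ 0.   -0.74 -1.43]
[-0.5  -0.07 -0.78]
t 6.03 tcp [ 0.4746 -0.3414  0.1334] th 9.98 zaxis [ 0.001 -0.007 -1.   ] F [-0.5 -0.1 -0.8] w 0.0386
[0.0233, -0.0424, -0.0007] 0.02
[0.0233, -0.0424, -0.0007] 0.02
[0.0233, -0.0424, -0.0007] 0.02
[0.0233, -0.0425, -0.0007] 0.02
[0.0232, -0.0425, -0.0007] 0.02
[0.0232, -0.0425, -0.0007] 0.02
[0.0232, -0.0425, -0.0007] 0.02
[0.0232, -0.0425, -0.0007] 0.02
[0.0232, -0.0425, -0.0007] 0.02
```

The part is held, with a weight of about 1.3 N. Moving to the nest.

Call:
{"api": "arm_command", "payload": {"rows": [{"slide": [0.023, -0.0425, 0], "spin": 0, "grip": 1}, {"slide": [0.023, -0.0425, 0], "spin": 0, "grip": 1}, {"slide": [0.023, -0.0425, 0], "spin": 0, "grip": 1}, {"slide": [0.023, -0.0425, 0], "spin": 0, "grip": 1}, {"slide": [0.023, -0.0425, 0], "spin": 0, "grip": 1}]}}

```text
t: 6.65
tool_pos: [0.5478, -0.1109, 0.1232]
eef_rot: [[0.987, 0.163, -0.012], [0.163, -0.987, -0.005], [-0.013, 0.003, -1.0]]
ft_force: [0.6, 0.3, -1.8]
width: 0.0385
```

```bash
python3 -c "
from h import *
plan((.615,.071,.14),9.8)"
```

```text
t 6.65 tcp [ 0.5478 -0.1109  0.1232] th 9.36 zaxis [-0.012 -0.005 -1.   ] F [ 0.6  0.3 -1.8] w 0.0385
[0.024, -0.0421, -0.0042] -0.11
[0.024, -0.0421, -0.0042] -0.11
[0.0241, -0.042, -0.0042] -0.11
[0.0242, -0.042, -0.0042] -0.11
```

Call:
{"api": "arm_command", "payload": {"rows": [{"slide": [0.024, -0.042, -0.01], "spin": -0.4, "grip": 1}, {"slide": [0.024, -0.042, -0.008], "spin": 0, "grip": 1}, {"slide": [0.024, -0.042, -0.004], "spin": 0, "grip": 1}, {"slide": [0.02, -0.036, -0.003], "spin": 0, "grip": 1}, {"slide": [0, 0, 0], "spin": 0, "grip": 1}]}}

```text
t: 7.28
tool_pos: [0.6089, 0.0763, 0.1385]
eef_rot: [[0.984, 0.178, -0.025], [0.178, -0.984, -0.003], [-0.025, -0.002, -1.0]]
ft_force: [-0.1, -0.6, -2.1]
width: 0.0384
```

```bash
python3 - <<'E'
from h import *
plan((.615,.071,.14),9.8)
d,im=cam('side');e,it=cam('top')
cv2.imwrite('raw_s5.png',im);cv2.imwrite('raw_t5.png',it)
x0,y0=225,205
c=cv2.resize(im[y0:y0+75,x0-15:x0+65],None,fx=5,fy=5,interpolation=cv2.INTER_CUBIC)
c2=cv2.resize(it[130:205,230:310],None,fx=5,fy=5,interpolation=cv2.INTER_CUBIC)
cv2.imwrite('pics/n1.png',np.hstack([c,c2]))
E
```

```text
t 7.28 tcp [0.6089 0.0763 0.1385] th 10.23 zaxis [-0.025 -0.003 -1.   ] F [-0.1 -0.6 -2.1] w 0.0384
[0.0051, 0.0063, -0.0015] 0.43
```

View pics/n1.png

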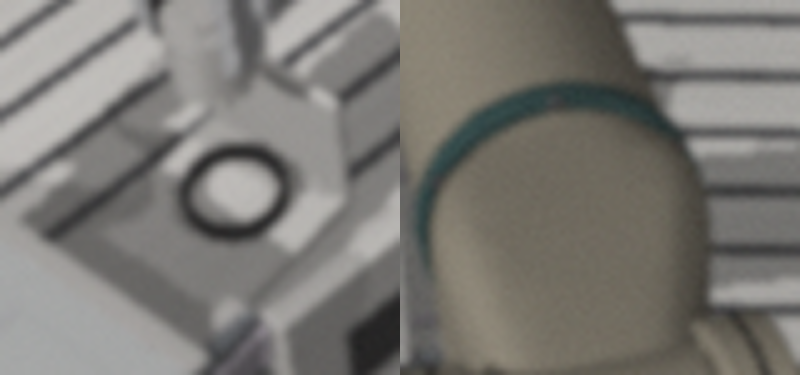

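That was picture 12, the last. It shows the part hanging at (205,60) in the crop, above and behind the ring at (235,192), with the arm blocking the top view. From here I check by numbers only.

```bash
python3 - <<'E'
from h import *
d,im=cam('side'); g=cv2.cvtColor(im,cv2.COLOR_BGR2GRAY)
p=manip.observe()['tool_pos']; print(p)
zb=p[2]+.012
q=np.array([px(d,(p[0]+.02*np.cos(t),p[1]+.02*np.sin(t),zb)) for t in np.linspace(0,6.28,80)])
print('pred u',q[:,0].min().round(1),q[:,0].max().round(1),'v',q[:,1].min().round(1),q[:,1].max().round(1),'c',px(d,(p[0],p[1],zb)).round(1))
print('u   ',list(range(236,268)))
for v in range(206,232): print(v,' '.join('%3d'%x for x in g[v,236:268]))
for P in((.615,.071),):
  print('ring pred c',px(d,(*P,.046)))
E
```

```text
[0.6081004 0.0694192 0.1385366]
pred u 246.0 263.4 v 211.6 225.4 c [254.7 218.4]
u    [236, 237, 238, 239, 240, 241, 242, 243, 244, 245, 246, 247, 248, 249, 250, 251, 252, 253, 254, 255, 256, 257, 258, 259, 260, 261, 262, 263, 264, 265, 266, 267]
206 179 167 149 143 141 124  91  88 122 153 161 159 158 158 160 160 162 159 155 153 147 131 104  88  85  93 109 126 126 111  95 102
207 163 139 119 122 135 129 103  99 129 154 159 157 156 159 159 160 159 158 154 152 148 133 108  89  84  89  99 117 125 120 112 124
208 131 109 104 121 138 137 114 103 131 154 159 156 155 159 158 156 157 156 149 147 148 139 117  95  84  86  93 109 126 135 139 153
209 103 108 130 149 160 153 128 108 128 151 156 157 157 159 157 152 149 147 145 147 148 146 127  99  86  84  88 102 127 149 163 175
210 109 136 162 175 179 169 147 126 135 153 158 159 160 160 155 149 146 148 148 149 151 148 129 100  87  84  86  95 124 155 176 184
211 142 165 179 186 186 181 170 157 154 155 159 161 163 161 156 150 151 153 154 154 152 148 130 102  87  84  84  91 119 154 179 187
212 170 181 185 187 188 185 184 177 166 157 159 162 164 162 1
[... 1918 characters left out ...]

227 121 125 128 126 128 127 129 134 141 153 170 181 184 178 163 148 139 144 148 148 148 147 149 149 149 149 149 150 149 151 149 149
228 125 128 128 128 129 129 135 150 163 173 181 180 171 156 142 136 142 149 151 149 148 147 148 148 149 149 150 150 150 150 149 150
229 124 124 128 128 129 131 143 160 172 177 178 167 145 130 132 144 153 158 156 153 150 148 148 147 148 148 147 149 148 149 148 150
230 117 118 123 125 126 128 137 147 154 158 156 141 126 128 144 156 162 162 161 158 155 152 149 148 148 149 148 148 148 149 149 150
231 107 109 114 115 116 119 122 122 119 119 123 123 129 145 156 162 163 162 160 160 159 156 155 150 148 148 148 148 148 147 149 148
ring pred c [257.05224913 242.94321168]
```

```bash
python3 - <<'E'
from h import *
for i in range(4):
    cam('side'); o=manip.observe(); print(o['t'].__round__(2),o['tool_pos'].round(4),o['joint_vel'].round(2))
plan((.615,.071,.06),9.8)
E
```

```text
7.47 [0.6083 0.0688 0.1389] [ 0.75 -0.61  0.08 -0.14 -0.16  0.03  0.  ]
7.53 [0.6086 0.0687 0.1392] [ 0.22 -0.48 -0.21 -0.28 -0.3   0.07 -0.03]
7.58 [0.6088 0.0688 0.1395] [ 0.06 -0.33 -0.43 -0.28 -0.2  -0.08 -0.18]
7.62 [0.6089 0.0691 0.1398] [-0.16 -0.18 -0.41 -0.25 -0.11 -0.04 -0.09]
t 7.62 tcp [0.6089 0.0691 0.1398] th 9.73 zaxis [-0.024 -0.006 -1.   ] F [ 0.5  0.1 -0.6] w 0.0383
[0.0032, -0.0004, 0.0399] -0.03
[0.0032, -0.0004, 0.0399] -0.03
```

Call:
{"api": "arm_command", "payload": {"rows": [{"slide": [0.006, -0.001, 0.01], "spin": 0, "grip": 1}, {"slide": [0, 0, 0.02], "spin": 0, "grip": 1}, {"slide": [0, 0, 0.02], "spin": 0, "grip": 1}, {"slide": [0, 0, 0.015], "spin": 0, "grip": 1}, {"slide": [0, 0, 0.0], "spin": 0, "grip": 1}]}}

```text
t: 8.25
tool_pos: [0.6144, 0.0679, 0.0711]
eef_rot: [[0.986, 0.165, -0.023], [0.165, -0.986, -0.007], [-0.024, 0.003, -1.0]]
ft_force: [-0.7, 0.4, -0.9]
width: 0.0388
```

```bash
python3 - <<'E'
from h import *
for i in range(3): d,im=cam('side')
plan((.615,.071,.045),9.8)
g=cv2.cvtColor(im,cv2.COLOR_BGR2GRAY)
p=manip.observe()['tool_pos'];R=manip.observe()['eef_rot']
for z,r in((.012,.02),(.055,.02),(.062,.013)):
    q=np.array([px(d,p+[r*np.cos(t),r*np.sin(t),z]) for t in np.linspace(0,6.28,80)])
    print(z,'pred u',q[:,0].min().round(1),q[:,0].max().round(1),'v',q[:,1].min().round(1),q[:,1].max().round(1))
print('ring c',px(d,(.615,.071,.046)).round(1),px(d,(.615,.071,.034)).round(1))
print('    ',' '.join('%3d'%x for x in range(238,276)))
for v in range(218,262): print(v,' '.join('%3d'%x for x in g[v,238:276]))
E
```

```text
t 8.4 tcp [0.616  0.0684 0.073 ] th 9.48 zaxis [-0.02  -0.006 -1.   ] F [ 0.7 -0.3 -1.8] w 0.0388
[-0.0006, -0.0027, 0.028] -0.32
0.012 pred u 247.6 264.2 v 226.3 239.7
0.055 pred u 245.4 262.4 v 215.4 229.0
0.062 pred u 248.0 259.2 v 216.0 224.8
ring c [257.1 242.9] [257.6 245.7]
     238 239 240 241 242 243 244 245 246 247 248 249 250 251 252 253 254 255 256 257 258 259 260 261 262 263 264 265 266 267 268 269 270 271 272 273 274 275
218 182 171 159 155 144 117  76  43  44  68 102 136 152 156 149 149 153 155 153 148 130 103  86  86 102 126 139 135 120 102  84  74  75  82  87  93 103 114
219 172 159 152 150 146 126  88  54  63 100 132 152 157 160 159 158 158 157 153 148 134 109  88  85  99 124 143 147 141 124 100  83  79  83  89  98 111 121
220 150 133 128 133 143 131  97  69  89 131 157 166 162 159 160 161 159 157 154 150 140 118  93  86  95 118 141 145 136 121  98  80  81  87  94 107 117 123
221 114  96  97 117 138 136 107  83 108 147 169 172 165 159 160 159 160 158 155 153 146 128 100  85  91 113 135 138 126 108  90  81  85  95 105 116 122 125
222  79  73  84 111 136 138 116  96 1
[... 5502 characters left out ...]
 122 123 124 124 123 124 124 123 120 117 109 108 110 115 122 123 127 133 143
258 102 101 103 102 105 108 111 114 117 120 123 124 123 122 123 121 121 122 122 123 123 124 124 124 124 123 121 116 109 104 111 117 122 125 127 136 143 150
259 103 100 102 102 102 103 102 104 108 114 119 122 125 123 122 121 122 122 123 125 123 124 124 125 124 122 115 110 107 111 116 121 127 128 137 147 154 157
260 102 102 102 102 100 100 100 102 103 108 110 113 119 122 121 122 124 124 124 124 125 124 123 123 120 117 109 106 110 116 123 125 132 138 148 154 159 161
261 103 103 101 101 102  99 100 101 102 101 103 106 112 119 120 121 123 125 124 124 124 124 123 122 116 108 106 110 116 123 127 133 141 148 155 158 160 160
```

Part and ring agree with their projections to within about 1 px. I'll correct by (−1.5, +3.5) mm and lower to just above the ring.

Call:
{"api": "arm_command", "payload": {"rows": [{"slide": [-0.0005, -0.0036, 0.01], "spin": 0, "grip": 1}, {"slide": [0, 0, 0.012], "spin": 0, "grip": 1}, {"slide": [0, 0, 0.004], "spin": 0, "grip": 1}, {"slide": [0, 0, 0], "spin": 0, "grip": 1}]}}

```text
t: 8.9
tool_pos: [0.6152, 0.0725, 0.0464]
eef_rot: [[0.986, 0.165, -0.017], [0.165, -0.986, -0.006], [-0.018, 0.003, -1.0]]
ft_force: [0.1, -0.7, -1.0]
width: 0.0383
```

```bash
python3 - <<'E'
from h import *
for i in range(3): d,im=cam('side')
plan((.6145,.0718,.036),9.8)
E
```

```text
t 9.05 tcp [0.6157 0.0725 0.0471] th 9.5 zaxis [-0.016 -0.006 -1.   ] F [ 0.1  0.3 -0.7] w 0.0384
[-0.0013, 0.0005, 0.0111] -0.3
```

Call:
{"api": "arm_command", "payload": {"rows": [{"slide": [-0.001, 0.0005, 0.006], "spin": 0, "grip": 1}, {"slide": [0, 0, 0.004], "spin": 0, "grip": 1}, {"slide": [0, 0, 0.003], "spin": 0, "grip": 1}, {"slide": [0, 0, 0.002], "spin": 0, "grip": 1}]}}

```text
t: 9.55
tool_pos: [0.6157, 0.0715, 0.032]
eef_rot: [[0.986, 0.165, -0.014], [0.165, -0.986, -0.005], [-0.015, 0.003, -1.0]]
ft_force: [0.9, -0.3, 2.1]
width: 0.0386
```

Call:
{"api": "arm_command", "payload": {"rows": [{"slide": [-0.0005, 0, 0.002], "spin": 0, "grip": 1}, {"slide": [0, 0, 0.002], "spin": 0, "grip": 1}]}}

```text
t: 9.8
tool_pos: [0.6168, 0.0714, 0.0284]
eef_rot: [[0.986, 0.164, -0.011], [0.164, -0.986, -0.005], [-0.012, 0.003, -1.0]]
ft_force: [2.1, 0.4, -1.1]
width: 0.0384
```

Call:
{"api": "arm_command", "payload": {"rows": [{"slide": [0.0005, 0, 0.002], "spin": 0, "grip": 1}, {"slide": [0, 0, 0.002], "spin": 0, "grip": 1}, {"slide": [0, 0, 0.0015], "spin": 0, "grip": 1}]}}

```text
t: 10.18
tool_pos: [0.6168, 0.0716, 0.0222]
eef_rot: [[0.986, 0.165, -0.012], [0.165, -0.986, -0.005], [-0.012, 0.003, -1.0]]
ft_force: [-0.3, 1.0, 6.1]
width: 0.0384
```

It is seated at floor height: z 0.022, +6 N. Releasing.

Call:
{"api": "arm_command", "payload": {"rows": [{"slide": [0, 0, -0.0005], "spin": 0, "grip": 0.3}, {"slide": [0, 0, 0], "spin": 0, "grip": 0.3}, {"slide": [0, 0, 0], "spin": 0, "grip": 0.3}, {"slide": [0, 0, 0], "spin": 0, "grip": 0.3}]}}

```text
t: 10.68
tool_pos: [0.6156, 0.0717, 0.0225]
eef_rot: [[0.986, 0.165, -0.014], [0.165, -0.986, -0.005], [-0.014, 0.003, -1.0]]
ft_force: [0.0, 0.5, 0.2]
width: 0.0658
```

Call:
{"api": "arm_command", "payload": {"rows": [{"slide": [0, 0, -0.01], "spin": 0, "grip": 0.3}, {"slide": [0, 0, -0.03], "spin": 0, "grip": 0.3}, {"slide": [0, 0, -0.04], "spin": 0, "grip": 0.3}, {"slide": [0, 0, -0.04], "spin": 0, "grip": 0.3}, {"slide": [0, 0, 0], "spin": 0, "grip": 0.6}]}}

```text
t: 11.3
tool_pos: [0.6176, 0.0728, 0.1485]
eef_rot: [[0.986, 0.165, -0.013], [0.165, -0.986, -0.005], [-0.013, 0.002, -1.0]]
ft_force: [0.9, -0.1, 0.6]
width: 0.059
```

```bash
python3 - <<'E'
from h import *
for i in range(2): d,im=cam('side')
plan((.59,-.03,.13),None)
g=cv2.cvtColor(im,cv2.COLOR_BGR2GRAY)
for z,r in((.034,.02),(.077,.02),(.084,.013)):
    q=np.array([px(d,[.615+r*np.cos(t),.071+r*np.sin(t),z]) for t in np.linspace(0,6.28,80)])
    print(z,'pred u',q[:,0].min().round(1),q[:,0].max().round(1),'v',q[:,1].min().round(1),q[:,1].max().round(1))
print('    ',' '.join('%3d'%x for x in range(238,276)))
for v in range(220,256,1): print(v,' '.join('%3d'%x for x in g[v,238:276]))
E
```

```text
t 11.4 tcp [0.615  0.0719 0.1451] th 9.5 zaxis [-0.019 -0.006 -1.   ] F [ 0.1 -0.8  0.7] w 0.0513
[-0.0138, 0.0321, 0.005] 0.0
[-0.0138, 0.0321, 0.005] 0.0
[-0.0138, 0.0321, 0.005] 0.0
0.034 pred u 249.5 265.6 v 239.1 252.4
0.077 pred u 247.4 264.0 v 229.0 242.4
0.084 pred u 250.0 260.8 v 229.6 238.4
     238 239 240 241 242 243 244 245 246 247 248 249 250 251 252 253 254 255 256 257 258 259 260 261 262 263 264 265 266 267 268 269 270 271 272 273 274 275
220 150 131 118  99  83  81  98 130 162 179 184 183 179 166 155 150 149 151 151 151 150 150 152 150 152 154 158 165 173 179 185 182 175 160 140 127 125 126
221 114  95  86  83  90 102 118 145 169 182 185 186 182 175 160 152 150 150 149 151 150 150 152 151 150 151 151 154 159 167 178 183 181 170 153 139 128 125
222  81  72  79  94 108 119 126 141 162 176 183 186 187 177 163 152 149 149 150 150 151 152 150 151 150 151 149 151 151 156 164 172 179 181 173 160 143 130
223  72  83  97 113 122 125 127 132 146 161 175 185 186 177 162 150 148 150 149 149 148 150 150 150 149 149 149 150 151 151 152 158 167 175 181 178 167 150
224  90 105 115 1
[... 4274 characters left out ...]
  43  44  42  47  58  79 112 147 168 178 182 182 181 180 174 160 137 116 113
252 126 126 125 125 125 125 126 125 125 121 118 110  99  84  69  63  58  55  53  53  58  64  72  85 102 127 151 167 176 180 181 180 174 160 138 120 114 117
253 126 126 126 125 126 127 126 127 125 125 122 121 117 108 101  95  94  89  84  85  92  96 102 107 117 126 138 151 163 172 178 174 161 139 120 114 117 123
254 127 126 125 125 126 126 126 126 125 125 124 124 122 121 118 119 116 113 108 111 115 116 118 120 122 124 128 133 144 158 167 160 140 121 113 117 122 125
255 124 126 125 126 125 126 127 125 125 124 124 123 124 122 124 124 122 120 120 120 122 122 122 123 123 124 124 125 130 138 143 134 119 114 116 122 124 126
```

The part is seated: its boss shows at u 249–260, v 228–238 against a predicted 250–261, 230–238. Next I go in front of the carrier plate with the fingers closed.

```bash
python3 -c "
from h import *
plan((.628,-.005,.13),9.5)"
```

```text
t 11.4 tcp [0.615  0.0719 0.1451] th 9.5 zaxis [-0.019 -0.006 -1.   ] F [ 0.1 -0.8  0.7] w 0.0513
[0.0001, 0.039, 0.0076] 0.0
[0.0001, 0.039, 0.0076] 0.0
```

Call:
{"api": "arm_command", "payload": {"rows": [{"slide": [0, 0.039, 0], "spin": 0, "grip": 1}, {"slide": [0, 0.036, 0], "spin": 0, "grip": 1}, {"slide": [0, 0, 0.03], "spin": 0, "grip": 1}, {"slide": [0, 0, 0.03], "spin": 0, "grip": 1}, {"slide": [0, 0, 0.0], "spin": 0, "grip": 1}]}}

```text
t: 12.02
tool_pos: [0.6209, -0.0056, 0.0774]
eef_rot: [[0.986, 0.166, -0.031], [0.166, -0.986, -0.007], [-0.032, 0.002, -0.999]]
ft_force: [0.3, -0.3, 0.1]
width: 0.0016
```

```bash
python3 -c "
from h import *
cam('side')
plan((.624,.015,.05),9.5)"
```

```text
t 12.07 tcp [ 0.6222 -0.0051  0.0789] th 9.57 zaxis [-0.028 -0.007 -1.   ] F [ 0.9 -0.2 -0.3] w 0.0005
[0.0051, -0.0195, 0.0289] 0.07
```

Call:
{"api": "arm_command", "payload": {"rows": [{"slide": [0.005, 0, 0.02], "spin": 0, "grip": 1}, {"slide": [0, 0, 0.008], "spin": 0, "grip": 1}, {"slide": [0, -0.01, 0], "spin": 0, "grip": 1}, {"slide": [0, -0.008, 0], "spin": 0, "grip": 1}]}}

```text
t: 12.58
tool_pos: [0.6251, 0.0151, 0.0506]
eef_rot: [[0.986, 0.166, -0.025], [0.166, -0.986, -0.006], [-0.026, 0.002, -1.0]]
ft_force: [-0.6, 0.1, 0.7]
width: 0.0002
```

Call:
{"api": "arm_command", "payload": {"rows": [{"slide": [0, -0.006, 0], "spin": 0, "grip": 1}, {"slide": [0, -0.006, 0], "spin": 0, "grip": 1}, {"slide": [0, -0.008, 0], "spin": 0, "grip": 1}, {"slide": [0, -0.008, 0], "spin": 0, "grip": 1}, {"slide": [0, -0.008, 0], "spin": 0, "grip": 1}]}}

```text
t: 13.2
tool_pos: [0.62, 0.0512, 0.0516]
eef_rot: [[0.986, 0.166, -0.022], [0.166, -0.986, -0.009], [-0.023, 0.005, -1.0]]
ft_force: [1.4, -1.5, -0.3]
width: 0.0002
```

Call:
{"api": "arm_command", "payload": {"rows": [{"slide": [0, -0.01, 0], "spin": 0, "grip": 1}, {"slide": [0, -0.01, 0], "spin": 0, "grip": 1}, {"slide": [0, -0.01, 0], "spin": 0, "grip": 1}, {"slide": [0, -0.01, 0], "spin": 0, "grip": 1}, {"slide": [0, -0.01, 0], "spin": 0, "grip": 1}]}}

```text
t: 13.82
tool_pos: [0.6121, 0.1041, 0.0517]
eef_rot: [[0.986, 0.166, -0.02], [0.166, -0.986, -0.008], [-0.021, 0.005, -1.0]]
ft_force: [1.9, -1.9, -0.5]
width: 0.0005
```

```bash
python3 -c "
from h import *
plan((.61,.13,.05),9.5)"
```

```text
t 13.82 tcp [0.6121 0.1041 0.0517] th 9.56 zaxis [-0.02  -0.008 -1.   ] F [ 1.9 -1.9 -0.5] w 0.0005
[0.0022, -0.0259, 0.0017] 0.06
```

Call:
{"api": "arm_command", "payload": {"rows": [{"slide": [0, -0.008, 0], "spin": 0, "grip": 1}, {"slide": [0, -0.006, 0], "spin": 0, "grip": 1}, {"slide": [0, -0.005, 0], "spin": 0, "grip": 1}, {"slide": [0, -0.004, 0], "spin": 0, "grip": 1}, {"slide": [0, -0.004, 0], "spin": 0, "grip": 1}]}}

```text
t: 14.45
tool_pos: [0.6073, 0.1334, 0.0518]
eef_rot: [[0.986, 0.167, -0.02], [0.167, -0.986, -0.008], [-0.021, 0.005, -1.0]]
ft_force: [2.0, -1.3, 0.1]
width: 0.0005
```

Call:
{"api": "arm_command", "payload": {"rows": [{"slide": [0, -0.003, 0], "spin": 0, "grip": 1}, {"slide": [0, -0.003, 0], "spin": 0, "grip": 1}, {"slide": [0, -0.002, 0], "spin": 0, "grip": 1}]}}

```text
t: 14.82
tool_pos: [0.606, 0.1408, 0.0518]
eef_rot: [[0.986, 0.166, -0.02], [0.166, -0.986, -0.009], [-0.021, 0.006, -1.0]]
ft_force: [1.6, -4.7, -0.2]
width: 0.0006
```

Call:
{"api": "arm_command", "payload": {"rows": [{"slide": [0, -0.002, 0], "spin": 0, "grip": 1}, {"slide": [0, -0.002, 0], "spin": 0, "grip": 1}]}}

```text
t: 15.08
tool_pos: [0.6059, 0.1406, 0.0519]
eef_rot: [[0.986, 0.164, -0.02], [0.164, -0.986, -0.014], [-0.022, 0.011, -1.0]]
ft_force: [2.1, -4.9, 0.7]
width: 0.0005
```

Call:
{"api": "arm_command", "payload": {"rows": [{"slide": [0, -0.004, 0], "spin": 0, "grip": 1}, {"slide": [0, -0.004, 0], "spin": 0, "grip": 1}]}}

```text
t: 15.32
tool_pos: [0.6059, 0.1402, 0.052]
eef_rot: [[0.987, 0.159, -0.019], [0.159, -0.987, -0.024], [-0.023, 0.021, -1.0]]
ft_force: [2.6, -6.9, 2.4]
width: 0.0005
```

```bash
python3 - <<'E'
from h import *
plan((.61,.1,.05),9.5)
d,im=cam('side');cv2.imwrite('raw_s6.png',im)
# dark ring / bright boss search: predicted carrier-in nest
o=manip.observe();n=np.array([.615,.071])+.12*np.array([-.165,.986]);print(n,px(d,(*n,.084)),px(d,(*n,.046)))
E
```

```text
t 15.32 tcp [0.6059 0.1402 0.052 ] th 9.14 zaxis [-0.019 -0.024 -1.   ] F [ 2.6 -6.9  2.4] w 0.0005
[-0.0024, 0.0403, 0.002] -0.36
[0.5952  0.18932] [221.27580442 268.76030905] [223.92407885 277.31972462]
```

The carrier has stopped: 7 N of push gives no more motion. Backing off and measuring its position.

Call:
{"api": "arm_command", "payload": {"rows": [{"slide": [0, 0.01, 0], "spin": 0, "grip": 1}, {"slide": [0, 0.04, 0], "spin": 0, "grip": 1}, {"slide": [0, 0.04, 0], "spin": 0, "grip": 1}, {"slide": [0, 0, -0.04], "spin": 0, "grip": 1}, {"slide": [0, 0, -0.05], "spin": 0, "grip": 1}]}}

```text
t: 16.0
tool_pos: [0.6164, 0.054, 0.1406]
eef_rot: [[0.986, 0.162, -0.034], [0.162, -0.987, -0.019], [-0.036, 0.013, -0.999]]
ft_force: [-0.3, 0.6, 0.8]
width: 0.0003
```

```bash
python3 - <<'E'
from h import *
plan((.61,.1,.05),9.5)
d,im=cam('side');e,it=cam('top');g=cv2.cvtColor(im,cv2.COLOR_BGR2GRAY)
bx=np.array([-.166,.986]);by=np.array([-.986,-.166]);n0=np.array([.615,.071])
# before: plate top outer edge should appear at s=-38mm; sample profile along bx at z=.112 for before(s6?) and now
s0=cv2.cvtColor(cv2.imread('raw_side0.png'),cv2.COLOR_BGR2GRAY)
def prof(G,s,lat): 
    q=[px(d,(*(n0+a*bx+lat*by),.112)) for a in s]; q=np.array(q,np.float32)
    return cv2.remap(G,q[:,0].reshape(1,-1),q[:,1].reshape(1,-1),cv2.INTER_LINEAR)[0]
s=np.arange(-.060,-.019,.002);print('s0',(s*1000).astype(int).tolist())
for lat in(-.035,-.02,.02,.035): print(lat,prof(s0,s,lat).tolist())
s=np.arange(.050,.112,.002);print('now',(s*1000).astype(int).tolist())
for lat in(-.035,-.02,0,.02,.035): print(lat,prof(g,s,lat).tolist())
E
```

```text
t 16.0 tcp [0.6164 0.054  0.1406] th 9.31 zaxis [-0.034 -0.019 -0.999] F [-0.3  0.6  0.8] w 0.0003
[0.0004, -0.0155, 0.0302] -0.06
[0.0004, -0.0155, 0.0302] -0.06
[0.0004, -0.0155, 0.0302] -0.06
s0 [-60, -57, -55, -53, -51, -49, -47, -45, -43, -41, -39, -37, -35, -33, -31, -29, -27, -25, -23, -21, -19]
-0.035 [164, 164, 161, 160, 155, 151, 146, 145, 145, 151, 163, 173, 176, 169, 158, 149, 142, 131, 119, 108, 102]
-0.02 [167, 166, 167, 168, 170, 171, 172, 172, 171, 170, 170, 173, 175, 170, 159, 149, 146, 145, 144, 144, 144]
0.02 [142, 139, 136, 132, 130, 128, 129, 129, 132, 137, 144, 159, 170, 170, 162, 151, 144, 142, 142, 141, 141]
0.035 [118, 116, 115, 116, 115, 115, 114, 113, 111, 112, 119, 137, 159, 165, 163, 154, 146, 143, 143, 141, 140]
now [50, 52, 54, 56, 58, 60, 62, 64, 66, 68, 70, 72, 74, 76, 78, 80, 82, 84, 86, 88, 90, 92, 94, 96, 98, 100, 102, 104, 106, 108, 110]
-0.035 [127, 126, 126, 126, 125, 123, 120, 120, 124, 128, 128, 129, 128, 126, 123, 123, 136, 149, 143, 126, 105, 96, 97, 104, 113, 127, 141, 152, 157, 159, 159]
-0.02 [125, 124, 123, 124, 121, 118, 112, 104, 97, 94, 93, 91, 90, 86, 86, 95, 118, 143, 150, 136, 112, 98, 92, 92, 95, 107, 126, 145, 154, 157, 158]
0 [125, 124, 124, 125, 124, 123, 123, 123, 124, 124, 123, 123, 124, 123, 123, 124, 131, 144, 152, 139, 116, 98, 91, 91, 93, 101, 121, 141, 153, 158, 159]
0.02 [109, 109, 105, 102, 96, 93, 91, 91, 90, 86, 83, 77, 76, 75, 75, 77, 94, 122, 146, 145, 127, 103, 93, 89, 90, 99, 115, 135, 150, 158, 160]
0.035 [125, 125, 125, 126, 126, 127, 127, 126, 126, 126, 126, 126, 126, 128, 127, 126, 126, 133, 144, 145, 129, 106, 94, 90, 89, 94, 109, 131, 147, 157, 159]
```

Carrier travel measures 120 mm. That puts the front plane at s = 80 mm, the hinge at (0.503, 0.133) and the roof edge 30 mm behind, all matching the independent image estimates, so the carrier is in. Now over the door to its outer side.

```bash
cat >> h.py <<'E'
H=np.array([.503,.1333]); A0=9.5
def doorpt(phi,gap=0.,r=.15):
    a=np.radians(A0)-phi; u=np.array([np.cos(a),np.sin(a)]); n=np.array([u[1],-u[0]])
    h=.0125*abs(np.sin(phi))+.008*abs(np.cos(phi))
    return H+r*u+(.014+h+gap)*n
E
python3 -c "
from h import *
cam('side')
q=doorpt(1.74,.03);print(q)
plan((*q,.145),9.5)"
```

```text
[ 0.44482206 -0.01650321]
t 16.15 tcp [0.6195 0.0547 0.1432] th 9.31 zaxis [-0.025 -0.018 -1.   ] F [-0.6 -0.6 -0.4] w 0.0007
[-0.046, 0.0105, -0.0005] -0.05
[-0.046, 0.0104, -0.0005] -0.05
[-0.046, 0.0104, -0.0005] -0.05
[-0.046, 0.0104, -0.0005] -0.05
```

Call:
{"api": "arm_command", "payload": {"rows": [{"slide": [-0.046, 0.0105, -0.003], "spin": 0, "grip": 1}, {"slide": [-0.046, 0.0105, -0.001], "spin": 0, "grip": 1}, {"slide": [-0.046, 0.0105, 0], "spin": 0, "grip": 1}, {"slide": [-0.046, 0.0105, 0], "spin": 0, "grip": 1}, {"slide": [0, 0, 0], "spin": 0, "grip": 1}]}}

```text
t: 16.77
tool_pos: [0.4326, -0.0155, 0.1471]
eef_rot: [[0.985, 0.166, -0.039], [0.165, -0.986, -0.014], [-0.04, 0.007, -0.999]]
ft_force: [0.6, 0.8, 0.7]
width: 0.0007
```

```bash
python3 -c "
from h import *
cam('side')
q=doorpt(1.74,.025)
plan((*q,.065),9.5)"
```

```text
t 16.82 tcp [ 0.4352 -0.0145  0.1473] th 9.57 zaxis [-0.036 -0.013 -0.999] F [-0.1  0.1 -0.1] w 0.0004
[0.007, 0.0022, 0.0411] 0.04
[0.007, 0.0022, 0.0411] 0.04
```

Call:
{"api": "arm_command", "payload": {"rows": [{"slide": [0.003, 0, 0.03], "spin": 0, "grip": 1}, {"slide": [0.003, 0, 0.03], "spin": 0, "grip": 1}, {"slide": [0.002, 0, 0.018], "spin": 0, "grip": 1}, {"slide": [0, 0, 0], "spin": 0, "grip": 1}]}}

```text
t: 17.32
tool_pos: [0.4454, -0.0098, 0.0652]
eef_rot: [[0.985, 0.17, -0.033], [0.169, -0.986, -0.008], [-0.034, 0.003, -0.999]]
ft_force: [-0.5, 0.4, 0.4]
width: 0.0001
```

```bash
cat >> h.py <<'E'
def dplan(phis,gap=0,z=.065,r=.15):
    o=manip.observe();p=np.array(o["tool_pos"]);R=np.array(o["eef_rot"])
    print("t",round(o["t"],2),"tcp",p.round(4),"zax",R[:,2].round(3),"F",np.round(o["ft_force"],1))
    for ph in phis:
        q=np.array([*doorpt(ph,gap,r),z]); print(round(float(ph),3),(R.T@(q-p)).round(4).tolist()); p=q
E
python3 -c "
from h import *
cam('side')
dplan([1.74,1.65,1.55,1.45,1.35,1.25,1.15,1.05,.95])"
```

```text
t 17.38 tcp [ 0.446  -0.0097  0.0658] zax [-0.031 -0.008 -0.999] F [0.3 0.4 0.1]
1.74 [0.0273, 0.0117, -0.0]
1.65 [0.0136, 0.0042, -0.0004]
1.55 [0.0153, 0.0032, -0.0005]
1.45 [0.0144, 0.0017, -0.0005]
1.35 [0.0147, 0.0003, -0.0005]
1.25 [0.0148, -0.0011, -0.0005]
1.15 [0.0147, -0.0026, -0.0005]
1.05 [0.0145, -0.0041, -0.0005]
0.95 [0.0142, -0.0056, -0.0005]
```

Call:
{"api": "arm_command", "payload": {"rows": [{"slide": [0.014, 0.006, 0], "spin": 0, "grip": 1}, {"slide": [0.014, 0.006, 0], "spin": 0, "grip": 1}, {"slide": [0.012, 0.004, 0], "spin": 0, "grip": 1}, {"slide": [0.012, 0.003, 0], "spin": 0, "grip": 1}, {"slide": [0.014, 0.0015, 0], "spin": 0, "grip": 1}]}}

```text
t: 18.0
tool_pos: [0.5186, -0.0168, 0.0661]
eef_rot: [[0.985, 0.171, -0.029], [0.171, -0.985, -0.007], [-0.029, 0.002, -1.0]]
ft_force: [-0.8, 0.6, -0.3]
width: 0.0007
```

```bash
python3 -c "
from h import *
for ph in np.arange(1.2,1.6,.05): print(round(ph,2),doorpt(ph).round(4))
dplan([1.35,1.25,1.15,1.05,.95,.85,.75])"
```

```text
1.2 [ 0.5551 -0.0102]
1.25 [ 0.5481 -0.0126]
1.3 [ 0.5409 -0.0145]
1.35 [ 0.5337 -0.0162]
1.4 [ 0.5264 -0.0174]
1.45 [ 0.5191 -0.0183]
1.5 [ 0.5119 -0.0189]
1.55 [ 0.5046 -0.019 ]
1.6 [ 0.4969 -0.0189]
t 18.0 tcp [ 0.5186 -0.0168  0.0661] zax [-0.029 -0.007 -1.   ] F [-0.8  0.6 -0.3]
1.35 [0.015, 0.002, 0.0006]
1.25 [0.0148, -0.0011, -0.0004]
1.15 [0.0147, -0.0026, -0.0004]
1.05 [0.0146, -0.0041, -0.0004]
0.95 [0.0142, -0.0056, -0.0004]
0.85 [0.0137, -0.0071, -0.0004]
0.75 [0.013, -0.0085, -0.0004]
```

Call:
{"api": "arm_command", "payload": {"rows": [{"slide": [0.015, 0.002, 0], "spin": 0, "grip": 1}, {"slide": [0.015, -0.001, 0], "spin": 0, "grip": 1}, {"slide": [0.0145, -0.0025, 0], "spin": 0, "grip": 1}, {"slide": [0.0145, -0.004, 0], "spin": 0, "grip": 1}, {"slide": [0.014, -0.0055, 0], "spin": 0, "grip": 1}]}}

```text
t: 18.62
tool_pos: [0.5919, 0.007, 0.0646]
eef_rot: [[0.985, 0.171, -0.03], [0.171, -0.985, -0.006], [-0.03, 0.001, -1.0]]
ft_force: [0.4, 0.4, -0.3]
width: 0.0007
```

```bash
python3 - <<'E'
from h import *
d,im=cam('side');s0=cv2.imread('raw_side0.png')
g=cv2.cvtColor(im,cv2.COLOR_BGR2GRAY)
# black window of the door: dark pixels centroid before/now in region
for nm,G in(('0',cv2.cvtColor(s0,cv2.COLOR_BGR2GRAY)),('now',g)):
    m=(G[200:340,230:360]<60).astype(np.uint8);k,l,st,c=cv2.connectedComponentsWithStats(m)
    print(nm,[(st[i].tolist(),(c[i]+[230,200]).round(1).tolist()) for i in range(1,k) if st[i,4]>25])
for ph in(.6,.8,.9,1.0,1.1): 
    a=np.radians(A0)-ph;u=np.array([np.cos(a),np.sin(a)]);n=np.array([u[1],-u[0]]);print(ph,'free-edge outer top px',px(d,(*(H+.192*u+.014*n),.128)).round(1),doorpt(ph).round(4))
o=manip.observe();print(o['tool_pos'].round(4),o['ft_force'].round(1))
dplan([.85,.75,.65,.55,.45,.38])
E
```

```text
0 [([17, 35, 20, 8, 30], [256.6, 236.7]), ([17, 45, 20, 8, 41], [255.8, 249.8]), ([50, 48, 31, 33, 347], [295.0, 264.2]), ([3, 88, 17, 14, 64], [242.4, 295.2]), ([0, 102, 19, 18, 58], [238.3, 310.1])]
now [([58, 0, 19, 9, 110], [295.8, 203.1]), ([41, 32, 5, 39, 96], [272.7, 252.0]), ([25, 81, 8, 12, 47], [258.9, 286.3])]
0.6 free-edge outer top px [248.3 202.7] [0.6274 0.0451]
0.8 free-edge outer top px [264.1 200.5] [0.6069 0.0214]
0.9 free-edge outer top px [272.  200.3] [0.5951 0.0114]
1.0 free-edge outer top px [279.8 200.7] [0.5824 0.0028]
1.1 free-edge outer top px [287.5 201.7] [ 0.569  -0.0044]
[0.5942 0.009  0.0647] [ 2.2  1.3 -0.8]
t 18.68 tcp [0.5942 0.009  0.0647] zax [-0.027 -0.005 -1.   ] F [ 2.2  1.3 -0.8]
0.85 [0.0081, -0.006, -0.0005]
0.75 [0.013, -0.0085, -0.0004]
0.65 [0.0122, -0.0099, -0.0003]
0.55 [0.0111, -0.0112, -0.0003]
0.45 [0.01, -0.0124, -0.0003]
0.38 [0.0062, -0.0093, -0.0002]
```

The door is following: its dark window is now a narrow strip at (273,252), consistent with about 0.9 rad.

Call:
{"api": "arm_command", "payload": {"rows": [{"slide": [0.008, -0.006, 0], "spin": 0, "grip": 1}, {"slide": [0.013, -0.0085, 0], "spin": 0, "grip": 1}, {"slide": [0.012, -0.01, 0], "spin": 0, "grip": 1}, {"slide": [0.011, -0.011, 0], "spin": 0, "grip": 1}, {"slide": [0.008, -0.01, 0], "spin": 0, "grip": 1}]}}

```text
t: 19.3
tool_pos: [0.6396, 0.0653, 0.0632]
eef_rot: [[0.985, 0.171, -0.028], [0.171, -0.985, -0.005], [-0.029, 0.001, -1.0]]
ft_force: [-0.9, -0.1, 0.8]
width: 0.0004
```

```bash
python3 - <<'E'
from h import *
for ph in(.3,.35,.4,.45,.5,.55): print(ph,doorpt(ph).round(4))
dplan([.4,.36,.32,.28,.25,.22,.19,.16,.13,.1])
E
```

```text
0.3 [0.6483 0.0881]
0.35 [0.6457 0.0805]
0.4 [0.6428 0.073 ]
0.45 [0.6395 0.0657]
0.5 [0.6358 0.0586]
0.55 [0.6318 0.0517]
t 19.3 tcp [0.6396 0.0653 0.0632] zax [-0.028 -0.005 -1.   ] F [-0.9 -0.1  0.8]
0.4 [0.0045, -0.007, -0.0019]
0.36 [0.0034, -0.0055, -0.0001]
0.32 [0.0031, -0.0056, -0.0001]
0.28 [0.0029, -0.0058, -0.0001]
0.25 [0.002, -0.0044, -0.0001]
0.22 [0.0019, -0.0045, -0.0001]
0.19 [0.0017, -0.0046, -0.0001]
0.16 [0.0016, -0.0046, -0.0]
0.13 [0.0014, -0.0047, -0.0]
0.1 [0.0013, -0.0047, -0.0]
```

Call:
{"api": "arm_command", "payload": {"rows": [{"slide": [0.0045, -0.007, 0], "spin": 0, "grip": 1}, {"slide": [0.0035, -0.0055, 0], "spin": 0, "grip": 1}, {"slide": [0.003, -0.0055, 0], "spin": 0, "grip": 1}, {"slide": [0.003, -0.006, 0], "spin": 0, "grip": 1}, {"slide": [0.002, -0.0045, 0], "spin": 0, "grip": 1}]}}

```text
t: 19.92
tool_pos: [0.651, 0.0987, 0.0627]
eef_rot: [[0.985, 0.172, -0.028], [0.172, -0.985, -0.006], [-0.029, 0.001, -1.0]]
ft_force: [-1.2, -0.7, 1.1]
width: 0.0007
```

Call:
{"api": "arm_command", "payload": {"rows": [{"slide": [0.002, -0.0045, 0], "spin": 0, "grip": 1}, {"slide": [0.0015, -0.0045, 0], "spin": 0, "grip": 1}, {"slide": [0.0015, -0.004, 0], "spin": 0, "grip": 1}]}}

```text
t: 20.3
tool_pos: [0.6538, 0.1129, 0.0626]
eef_rot: [[0.985, 0.172, -0.028], [0.171, -0.985, -0.006], [-0.029, 0.001, -1.0]]
ft_force: [0.4, -1.0, 0.5]
width: 0.0002
```

```bash
python3 - <<'E'
from h import *
for ph in(0,.05,.1,.15,.2,.25): print(ph,doorpt(ph).round(4))
dplan([.1,.08,.06])
E
```

```text
0 [0.6546 0.1364]
0.05 [0.6546 0.1282]
0.1 [0.6542 0.12  ]
0.15 [0.6534 0.1119]
0.2 [0.6521 0.1039]
0.25 [0.6504 0.0959]
t 20.3 tcp [0.6538 0.1129 0.0626] zax [-0.028 -0.006 -1.   ] F [ 0.4 -1.   0.5]
0.1 [0.0015, -0.0069, -0.0025]
0.08 [0.0008, -0.0032, -0.0]
0.06 [0.0007, -0.0032, -0.0]
```

Call:
{"api": "arm_command", "payload": {"rows": [{"slide": [0, -0.003, 0], "spin": 0, "grip": 1}, {"slide": [0, -0.003, 0], "spin": 0, "grip": 1}, {"slide": [0, -0.003, 0], "spin": 0, "grip": 1}]}}

```text
t: 20.68
tool_pos: [0.6531, 0.1199, 0.0626]
eef_rot: [[0.985, 0.171, -0.027], [0.17, -0.985, -0.009], [-0.028, 0.004, -1.0]]
ft_force: [1.6, -5.5, 1.3]
width: 0.0006
```

Call:
{"api": "arm_command", "payload": {"rows": [{"slide": [0, -0.003, 0], "spin": 0, "grip": 1}]}}

```text
t: 20.8
tool_pos: [0.6531, 0.1197, 0.0626]
eef_rot: [[0.985, 0.169, -0.027], [0.169, -0.986, -0.013], [-0.028, 0.008, -1.0]]
ft_force: [0.6, -6.0, 0.5]
width: 0.0006
```

Call:
{"api": "arm_command", "payload": {"rows": [{"slide": [0, -0.003, 0], "spin": 0, "grip": 1}]}}

```text
t: 20.92
tool_pos: [0.6532, 0.1195, 0.0627]
eef_rot: [[0.986, 0.167, -0.026], [0.167, -0.986, -0.017], [-0.029, 0.012, -1.0]]
ft_force: [0.3, -4.4, -0.2]
width: 0.0003
```

The tongue meets the pin at about 6 N. I'll raise the push in small steps.

Call:
{"api": "arm_command", "payload": {"rows": [{"slide": [0, -0.005, 0], "spin": 0, "grip": 1}]}}

```text
t: 21.05
tool_pos: [0.6532, 0.1203, 0.0627]
eef_rot: [[0.986, 0.165, -0.025], [0.164, -0.986, -0.021], [-0.029, 0.017, -0.999]]
ft_force: [1.5, -7.0, 1.1]
width: 0.0007
```

Call:
{"api": "arm_command", "payload": {"rows": [{"slide": [0, -0.0065, 0], "spin": 0, "grip": 1}]}}

```text
t: 21.18
tool_pos: [0.6532, 0.1217, 0.0628]
eef_rot: [[0.987, 0.162, -0.024], [0.161, -0.987, -0.027], [-0.028, 0.023, -0.999]]
ft_force: [1.9, -7.7, 1.4]
width: 0.0004
```

Call:
{"api": "arm_command", "payload": {"rows": [{"slide": [0, -0.0075, 0], "spin": 0, "grip": 1}]}}

```text
t: 21.3
tool_pos: [0.6533, 0.1232, 0.0628]
eef_rot: [[0.987, 0.158, -0.023], [0.157, -0.987, -0.034], [-0.028, 0.03, -0.999]]
ft_force: [1.6, -7.9, 2.9]
width: 0.0004
```

Call:
{"api": "arm_command", "payload": {"rows": [{"slide": [0, -0.0085, 0], "spin": 0.5, "grip": 1}]}}

```text
t: 21.42
tool_pos: [0.6531, 0.1281, 0.0629]
eef_rot: [[0.989, 0.147, -0.022], [0.146, -0.989, -0.038], [-0.027, 0.034, -0.999]]
ft_force: [2.6, -8.3, 1.7]
width: 0.0002
```

Call:
{"api": "arm_command", "payload": {"rows": [{"slide": [0, -0.007, 0], "spin": -0.5, "grip": 1}]}}

```text
t: 21.55
tool_pos: [0.6532, 0.128, 0.063]
eef_rot: [[0.988, 0.152, -0.021], [0.151, -0.987, -0.047], [-0.028, 0.043, -0.999]]
ft_force: [1.4, -12.9, 2.9]
width: 0.0007
```

Call:
{"api": "arm_command", "payload": {"rows": [{"slide": [0, -0.007, 0], "spin": -0.5, "grip": 1}]}}

```text
t: 21.68
tool_pos: [0.6533, 0.1272, 0.0631]
eef_rot: [[0.987, 0.157, -0.02], [0.156, -0.986, -0.056], [-0.029, 0.052, -0.998]]
ft_force: [1.0, -11.9, 3.9]
width: 0.0005
```

Call:
{"api": "arm_command", "payload": {"rows": [{"slide": [0, -0.0085, 0], "spin": -0.3, "grip": 1}]}}

```text
t: 21.8
tool_pos: [0.6533, 0.1267, 0.0633]
eef_rot: [[0.987, 0.158, -0.02], [0.156, -0.985, -0.067], [-0.03, 0.063, -0.998]]
ft_force: [0.8, -14.0, 4.1]
width: -0.0
```

Call:
{"api": "arm_command", "payload": {"rows": [{"slide": [0, -0.0095, 0], "spin": -0.3, "grip": 1}]}}

```text
t: 21.92
tool_pos: [0.6534, 0.1259, 0.0634]
eef_rot: [[0.987, 0.158, -0.019], [0.156, -0.985, -0.08], [-0.031, 0.076, -0.997]]
ft_force: [1.7, -15.9, 4.3]
width: 0.0004
```

Call:
{"api": "arm_command", "payload": {"rows": [{"slide": [0, -0.0105, 0], "spin": -0.2, "grip": 1}]}}

```text
t: 22.05
tool_pos: [0.6534, 0.1251, 0.0636]
eef_rot: [[0.988, 0.156, -0.018], [0.153, -0.984, -0.093], [-0.033, 0.089, -0.995]]
ft_force: [1.5, -17.1, 6.0]
width: 0.0005
```

```bash
python3 - <<'E'
from h import *
o=manip.observe();print(o['tool_pos'],o['ft_force'].round(1))
for i in range(2):
    d,im=cam('side');o=manip.observe();print(o['tool_pos'].round(4),o['ft_force'].round(1),o['eef_rot'][:,2].round(3))
cv2.imwrite('raw_s7.png',im)
E
```

```text
[0.65337275 0.12514906 0.06359845] [  1.5 -17.1   6. ]
[0.6533 0.1254 0.0636] [  2.2 -16.1   6.1] [-0.018 -0.094 -0.995]
[0.6534 0.1254 0.0636] [  1.2 -15.6   5.9] [-0.018 -0.093 -0.995]
```

Call:
{"api": "arm_command", "payload": {"rows": [{"slide": [0, -0.0115, 0], "spin": -0.2, "grip": 1}]}}

```text
t: 22.28
tool_pos: [0.6534, 0.1246, 0.0638]
eef_rot: [[0.988, 0.153, -0.018], [0.15, -0.983, -0.108], [-0.034, 0.104, -0.994]]
ft_force: [1.5, -17.7, 6.6]
width: 0.0007
```

Call:
{"api": "arm_command", "payload": {"rows": [{"slide": [0, -0.0122, 0], "spin": -0.2, "grip": 1}]}}

```text
t: 22.4
tool_pos: [0.6534, 0.1236, 0.0641]
eef_rot: [[0.989, 0.15, -0.017], [0.147, -0.981, -0.124], [-0.036, 0.12, -0.992]]
ft_force: [1.6, -18.3, 8.1]
width: 0.0006
```

```bash
python3 - <<'E'
from h import *
d,im=cam('side');cv2.imwrite('raw_s8.png',im);o=manip.observe();print(o['tool_pos'].round(4),o['ft_force'].round(1),o['eef_rot'][:,2].round(3))
E
```

```text
[0.6534 0.1236 0.0641] [  1.4 -18.4   8.4] [-0.017 -0.125 -0.992]
```

About 18–20 N reached with no further movement. Backing off gently and checking whether the door springs back.

Call:
{"api": "arm_command", "payload": {"rows": [{"slide": [0, 0.004, 0], "spin": 0, "grip": 1}, {"slide": [0, 0.01, 0], "spin": 0, "grip": 1}, {"slide": [0, 0.03, -0.003], "spin": 0, "grip": 1}, {"slide": [0, 0.04, -0.005], "spin": 0, "grip": 1}, {"slide": [0, 0.03, 0], "spin": 0, "grip": 1}]}}

```text
t: 23.08
tool_pos: [0.6701, 0.0177, 0.0855]
eef_rot: [[0.987, 0.158, -0.018], [0.155, -0.981, -0.117], [-0.036, 0.113, -0.993]]
ft_force: [-0.4, -1.1, -0.2]
width: 0.0004
```

```bash
python3 - <<'E'
from h import *
for i in range(2): d,im=cam('side')
cv2.imwrite('raw_s9.png',im);o=manip.observe();print(o['t'],o['tool_pos'].round(4),o['ft_force'].round(1),o['eef_rot'][:,2].round(3))
g8=cv2.cvtColor(cv2.imread('raw_s8.png'),cv2.COLOR_BGR2GRAY);g9=cv2.cvtColor(im,cv2.COLOR_BGR2GRAY)
# profile across door top edge along box x at several distances from hinge
a=np.radians(A0);u=np.array([np.cos(a),np.sin(a)]);bx=np.array([-u[1],u[0]])
s=np.arange(-.03,.032,.002)
print('   ',(s*1000).round().astype(int).tolist())
for r in(.03,.06,.09,.11,.175,.185):
    q=np.array([px(d,(*(H+r*u+t*bx),.128)) for t in s],np.float32)
    for nm,G in(('press',g8),('rel',g9)): print(r,nm,cv2.remap(G,q[:,0].reshape(1,-1),q[:,1].reshape(1,-1),cv2.INTER_LINEAR)[0].tolist())
dt,it=cam('top');cv2.imwrite('raw_t9.png',it)
E
```

```text
23.175 [0.6702 0.0138 0.0853] [-0.4 -1.2 -0.3] [-0.018 -0.12  -0.993]
    [-30, -28, -26, -24, -22, -20, -18, -16, -14, -12, -10, -8, -6, -4, -2, 0, 2, 4, 6, 8, 10, 12, 14, 16, 18, 20, 22, 24, 26, 28, 30]
0.03 press [68, 70, 69, 66, 69, 67, 70, 74, 82, 113, 147, 170, 177, 174, 169, 167, 165, 160, 154, 150, 141, 125, 105, 94, 92, 91, 91, 90, 91, 99, 117]
0.03 rel [70, 69, 69, 66, 70, 68, 72, 73, 79, 101, 127, 146, 154, 157, 160, 163, 163, 158, 152, 149, 140, 125, 105, 93, 90, 90, 90, 91, 91, 98, 114]
0.06 press [97, 103, 107, 109, 110, 111, 114, 119, 130, 149, 166, 177, 179, 180, 181, 178, 169, 156, 148, 143, 140, 146, 147, 129, 107, 92, 90, 89, 93, 109, 131]
0.06 rel [96, 102, 107, 110, 111, 111, 115, 116, 121, 131, 142, 151, 154, 156, 161, 164, 160, 154, 148, 142, 140, 146, 146, 128, 105, 93, 89, 90, 94, 108, 130]
0.09 press [123, 123, 124, 124, 124, 124, 122, 128, 138, 155, 169, 176, 179, 182, 179, 172, 160, 149, 139, 139, 151, 168, 159, 132, 104, 91, 89, 91, 98, 118, 138]
0.09 rel [122, 123, 123, 123, 123, 123, 124, 124, 128, 137, 147, 152, 154, 158, 161, 160, 155, 148, 137, 131, 
[... 296 characters left out ...]
61, 158, 151, 145, 135, 133, 141, 148, 141, 118, 100, 92, 90, 93, 103, 122, 141]
0.175 press [71, 79, 89, 96, 97, 91, 96, 112, 135, 152, 159, 162, 165, 166, 163, 157, 150, 141, 122, 104, 90, 85, 85, 86, 86, 86, 84, 94, 117, 141, 157]
0.175 rel [126, 120, 116, 114, 113, 110, 118, 130, 146, 155, 159, 161, 164, 163, 159, 155, 148, 141, 122, 104, 90, 86, 85, 87, 87, 87, 85, 93, 115, 141, 156]
0.185 press [73, 78, 79, 76, 69, 60, 64, 83, 116, 143, 157, 163, 164, 160, 148, 125, 107, 97, 95, 94, 99, 107, 108, 97, 79, 67, 68, 88, 121, 145, 158]
0.185 rel [159, 159, 159, 160, 159, 157, 153, 152, 154, 158, 161, 164, 166, 161, 147, 123, 107, 97, 95, 95, 101, 109, 108, 97, 80, 67, 68, 89, 118, 143, 157]
```

Pressed and released, the door's inner top edge at 175–185 mm from the hinge agrees to about 0.2 mm. The squeezed seal did not push it open, so it is latched. I'll raise clear, re-measure for drift and hand in.

Call:
{"api": "arm_command", "payload": {"rows": [{"slide": [0, 0.03, -0.02], "spin": 0, "grip": 1}, {"slide": [0, 0.02, -0.03], "spin": 0, "grip": 1}, {"slide": [0, 0, -0.03], "spin": 0, "grip": 1}, {"slide": [0, 0, 0], "spin": 0, "grip": 1}, {"slide": [0, 0, 0], "spin": 0, "grip": 1}]}}

```text
t: 23.85
tool_pos: [0.6766, -0.0072, 0.1684]
eef_rot: [[0.985, 0.171, -0.023], [0.168, -0.98, -0.106], [-0.04, 0.101, -0.994]]
ft_force: [-0.1, -0.4, -1.3]
width: 0.0004
```

```bash
python3 - <<'E'
from h import *
d,im=cam('side')
G={'16N':'raw_s7.png','18N':'raw_s8.png','rel':'raw_s9.png'};G={k:cv2.cvtColor(cv2.imread(v),cv2.COLOR_BGR2GRAY) for k,v in G.items()};G['now']=cv2.cvtColor(im,cv2.COLOR_BGR2GRAY)
o=manip.observe();print(o['t'],o['tool_pos'].round(3),o['ft_force'].round(1),o['joint_vel'].round(1))
a=np.radians(A0);u=np.array([np.cos(a),np.sin(a)]);bx=np.array([-u[1],u[0]]);s=np.arange(-.018,.016,.002)
for r in(.165,.175,.185):
    q=np.array([px(d,(*(H+r*u+t*bx),.128)) for t in s],np.float32)
    for k in G: print(r,k,cv2.remap(G[k],q[:,0].reshape(1,-1),q[:,1].reshape(1,-1),cv2.INTER_LINEAR)[0].tolist())
E
```

```text
23.9 [ 0.677 -0.007  0.168] [-0.1  0.3  0.1] [ 0.2  0.3  0.1 -0.1  0.1  0.2  0.1]
0.165 16N [142, 147, 150, 155, 158, 162, 165, 167, 165, 158, 153, 147, 134, 115, 98, 89, 85]
0.165 18N [139, 146, 151, 157, 159, 162, 164, 166, 165, 158, 153, 147, 134, 115, 99, 89, 86]
0.165 rel [147, 147, 149, 154, 158, 161, 165, 166, 163, 157, 153, 147, 133, 115, 99, 90, 88]
0.165 now [146, 145, 148, 154, 157, 160, 163, 164, 164, 156, 151, 145, 132, 114, 98, 90, 86]
0.175 16N [105, 126, 145, 156, 160, 162, 166, 165, 162, 156, 149, 141, 121, 103, 90, 85, 84]
0.175 18N [96, 112, 135, 152, 159, 162, 165, 166, 163, 157, 150, 141, 122, 104, 90, 85, 85]
0.175 rel [118, 130, 146, 155, 159, 161, 164, 163, 159, 155, 148, 141, 122, 104, 90, 86, 85]
0.175 now [117, 128, 144, 153, 157, 160, 161, 162, 159, 153, 147, 139, 120, 102, 90, 86, 85]
0.185 16N [91, 123, 145, 157, 161, 164, 165, 161, 148, 125, 107, 96, 96, 95, 100, 108, 109]
0.185 18N [64, 83, 116, 143, 157, 163, 164, 160, 148, 125, 107, 97, 95, 94, 99, 107, 108]
0.185 rel [153, 152, 154, 158, 161, 164, 166, 161, 147, 123, 107, 97, 95, 95, 101, 109, 108]
0.185 now [152, 149, 153, 156, 160, 162, 164, 159, 145, 122, 106, 95, 94, 94, 99, 106, 106]
```

The edge shows no movement at all, so I need to confirm it really is the door and not part of the box. I'll compare with the door-open frame.

```bash
python3 - <<'E'
from h import *
d,im=cam('side');cv2.imwrite('raw_s10.png',im)
g0=cv2.cvtColor(cv2.imread('raw_side0.png'),cv2.COLOR_BGR2GRAY);g=cv2.cvtColor(im,cv2.COLOR_BGR2GRAY)
a=np.radians(A0);u=np.array([np.cos(a),np.sin(a)]);bx=np.array([-u[1],u[0]]);s=np.arange(-.024,.046,.002)
print((s*1000).round().astype(int).tolist())
for r in(.03,.06,.09,.12,.15,.165,.175,.185,.195):
    q=np.array([px(d,(*(H+r*u+t*bx),.128)) for t in s],np.float32)
    for k,G in(('open',g0),('now',g)): print(r,k,cv2.remap(G,q[:,0].reshape(1,-1),q[:,1].reshape(1,-1),cv2.INTER_LINEAR)[0].tolist())
E
```

```text
[-24, -22, -20, -18, -16, -14, -12, -10, -8, -6, -4, -2, 0, 2, 4, 6, 8, 10, 12, 14, 16, 18, 20, 22, 24, 26, 28, 30, 32, 34, 36, 38, 40, 42, 44]
0.03 open [111, 114, 116, 117, 116, 117, 117, 115, 116, 116, 117, 116, 116, 117, 116, 116, 117, 118, 118, 117, 118, 119, 117, 118, 117, 120, 126, 139, 157, 169, 173, 174, 172, 168, 163]
0.03 now [67, 70, 67, 70, 73, 78, 100, 125, 145, 153, 155, 158, 162, 162, 156, 149, 146, 137, 123, 104, 92, 89, 89, 90, 89, 90, 97, 113, 135, 150, 160, 168, 173, 173, 167]
0.06 open [99, 76, 56, 49, 65, 85, 104, 113, 119, 119, 118, 119, 119, 119, 119, 118, 119, 120, 119, 119, 119, 119, 119, 119, 119, 123, 135, 152, 165, 172, 176, 175, 171, 166, 162]
0.06 now [108, 109, 110, 113, 115, 120, 131, 142, 151, 152, 155, 159, 161, 159, 153, 146, 141, 139, 144, 144, 127, 104, 91, 88, 88, 92, 107, 128, 146, 156, 161, 167, 170, 166, 157]
0.09 open [119, 119, 120, 120, 119, 119, 120, 121, 120, 119, 119, 119, 119, 120, 120, 120, 120, 119, 119, 120, 121, 120, 119, 120, 122, 128, 140, 156, 169, 174, 174, 173, 169, 164, 162]
0.09 now [123, 123, 122, 122, 123, 127, 136, 145, 1
[... 1589 characters left out ...]
176, 178, 174, 167, 146, 123, 104, 97, 95, 98, 102, 102, 105, 104, 104, 103, 107, 110, 107, 95, 79, 68, 72, 97, 131, 159, 174, 177, 176, 172, 165, 157, 148, 144]
0.185 now [157, 157, 155, 152, 150, 153, 156, 159, 162, 164, 159, 145, 122, 106, 95, 94, 95, 100, 107, 107, 97, 79, 66, 67, 88, 117, 142, 156, 159, 159, 159, 160, 157, 153, 150]
0.195 open [178, 175, 167, 153, 139, 130, 125, 122, 108, 100, 108, 131, 155, 168, 173, 172, 164, 147, 119, 92, 73, 69, 68, 73, 98, 134, 159, 174, 176, 176, 173, 166, 156, 148, 144]
0.195 now [160, 157, 152, 147, 146, 153, 157, 158, 160, 163, 159, 154, 152, 154, 155, 154, 149, 136, 112, 88, 69, 64, 63, 68, 89, 119, 142, 156, 159, 160, 160, 160, 157, 152, 150]
```

```bash
python3 -c "
from bench import manip
print(manip.job_done())"
```

```text
the job is handed in; nothing more can be done
None
```

I stood the stepped part in the nest, slid the carrier in, pushed the door shut, then backed off and handed the job in at about 24 s. I infer the latch from the door not moving; I never saw the tongue behind the pin.

**What the last checks showed**
- **Part:** after release, its boss was within about 1 px of where it should be in the nest. I did not re-check it once the carrier was inside the box.
- **Carrier:** it travelled about 120 mm, then stopped with a 7 N push giving no more motion. Its plate position fits the hinge and roof edge found in the images.
- **Door:** it was pressed up to about 18 N (20 N in all on the wrist sensor; limit 26 N). After letting go, the door edge moved less than about 0.2 mm. It is parallel to the box front to about 0.01 rad.
- **Robot:** it ended in free air with no contact force. I did not measure the other objects on the table afterwards.

**What disagreed**
- **Tool height:** the reported tool position sat about 30 mm below the fingertips seen in the images. I descended by images and force instead, and reported z reached −12 mm without touching anything.
- **Tool tilt:** the tool tilted by about 7° while pressing the door.
- **Grip width:** it read 38 mm on the 40 mm part.

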